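# Run the edge tool round the flask-chuck bore

## Task

Eight small keys stand proud of the bore wall just under the top edge of the round flask chuck. Take the ball-nosed hand tool from its stand and run its nose one full circle round the bore wall in a single unbroken pass, either way round, without lifting out or leaving the wall, so that every key is pushed back flush; press lightly, about 5 N and never above 12 N. Then put the tool back upright in its stand and let go, leaving the other things on the bench alone and touching the chuck with nothing but the tool.

Things in the scene. Friction and masses are not known exactly. Their poses are not given: they have to be found in the camera images.
- edge_tool: Hand tool standing nose-down in its stand, 86 mm tall (a small cap adds 4 mm). Origin at the bottom of the nose, z axis up along the tool. From below: steel ball nose 12 mm diameter; steel shank 8 mm diameter to z = 30 mm; flange 28 mm diameter from z = 30 to 34 mm; square aluminium grip 18 x 18 mm (flats across x and y) from z = 34 to 86 mm. About 0.09 kg. It hangs loose on its flange in the stand.
- nose (a point): Centre of the tool's 12 mm ball nose, 6 mm above the tool's origin.
- chuck: Fixed round aluminium flask chuck, 128 mm diameter, body 36 mm high, origin at the centre of its underside, z up. In it sits a dark steel bush, 87 mm outside diameter, that rises to 40 mm and has a round through bore of 56 mm diameter. The bush is eccentric: the bore's centre lies 6 mm from the chuck's centre in a direction that is NOT reported and must be found by feel (or seen). The bore wall is vertical and rigid, a 24-sided near-circle.
- bore_rim (a point): Point on the chuck's centre line at the height of the bore's top edge, 40 mm above the bench. The true bore centre is 6 mm to one side of it.
- tool_stand: Fixed grey block 60 x 60 x 40 mm, origin at the centre of its underside, with one upright socket 18 mm wide and 36 mm deep in the middle of its top. Put away, the tool hangs upright with its flange on the block's top, its nose bottom 10 mm above the bench.
- socket (a point): Centre of the socket's mouth, on the stand's top, 40 mm above the bench.
- denture: Loose bystander, a pink denture 50 x 62 x 19 mm.
- cast_white: Loose bystander, a white dental cast 66 x 70 x 47 mm.
- dropper: Loose bystander, an amber dropper bottle 34 mm wide, 102 mm tall.
- key_0 (a joint): Steel key 0 of eight, spaced 45 degrees round the bore wall (numbered counter-clockwise from above; the pattern's angle is not reported). A round-faced upright 12 mm tall, 4 to 16 mm below the bore's top edge. Value in m: 0 = stands 2.5 mm proud into the bore, 0.0025 = flush with the wall, stop at 0.0027; it starts between 0 and 0.0006. Held by friction of about 2 N, it stays where it is pushed.
- key_1 (a joint): Steel key 1 of eight, spaced 45 degrees round the bore wall (numbered counter-clockwise from above; the pattern's angle is not reported). A round-faced upright 12 mm tall, 4 to 16 mm below the bore's top edge. Value in m: 0 = stands 2.5 mm proud into the bore, 0.0025 = flush with the wall, stop at 0.0027; it starts between 0 and 0.0006. Held by friction of about 2 N, it stays where it is pushed.
- key_2 (a joint): Steel key 2 of eight, spaced 45 degrees round the bore wall (numbered counter-clockwise from above; the pattern's angle is not reported). A round-faced upright 12 mm tall, 4 to 16 mm below the bore's top edge. Value in m: 0 = stands 2.5 mm proud into the bore, 0.0025 = flush with the wall, stop at 0.0027; it starts between 0 and 0.0006. Held by friction of about 2 N, it stays where it is pushed.
- key_3 (a joint): Steel key 3 of eight, spaced 45 degrees round the bore wall (numbered counter-clockwise from above; the pattern's angle is not reported). A round-faced upright 12 mm tall, 4 to 16 mm below the bore's top edge. Value in m: 0 = stands 2.5 mm proud into the bore, 0.0025 = flush with the wall, stop at 0.0027; it starts between 0 and 0.0006. Held by friction of about 2 N, it stays where it is pushed.
- key_4 (a joint): Steel key 4 of eight, spaced 45 degrees round the bore wall (numbered counter-clockwise from above; the pattern's angle is not reported). A round-faced upright 12 mm tall, 4 to 16 mm below the bore's top edge. Value in m: 0 = stands 2.5 mm proud into the bore, 0.0025 = flush with the wall, stop at 0.0027; it starts between 0 and 0.0006. Held by friction of about 2 N, it stays where it is pushed.
- key_5 (a joint): Steel key 5 of eight, spaced 45 degrees round the bore wall (numbered counter-clockwise from above; the pattern's angle is not reported). A round-faced upright 12 mm tall, 4 to 16 mm below the bore's top edge. Value in m: 0 = stands 2.5 mm proud into the bore, 0.0025 = flush with the wall, stop at 0.0027; it starts between 0 and 0.0006. Held by friction of about 2 N, it stays where it is pushed.
- key_6 (a joint): Steel key 6 of eight, spaced 45 degrees round the bore wall (numbered counter-clockwise from above; the pattern's angle is not reported). A round-faced upright 12 mm tall, 4 to 16 mm below the bore's top edge. Value in m: 0 = stands 2.5 mm proud into the bore, 0.0025 = flush with the wall, stop at 0.0027; it starts between 0 and 0.0006. Held by friction of about 2 N, it stays where it is pushed.
- key_7 (a joint): Steel key 7 of eight, spaced 45 degrees round the bore wall (numbered counter-clockwise from above; the pattern's angle is not reported). A round-faced upright 12 mm tall, 4 to 16 mm below the bore's top edge. Value in m: 0 = stands 2.5 mm proud into the bore, 0.0025 = flush with the wall, stop at 0.0027; it starts between 0 and 0.0006. Held by friction of about 2 N, it stays where it is pushed.
Mind the look-alikes: they are no part of the job. Leave any purple look-alike of the edge_tool alone.

How it is judged (in metres and radians):
On the way, in this order (a step that is already met when the one before it is completed fails the run):
1. the tool's nose is inside the bore, below its top edge, while keys are still proud (z of nose in the frame of bore_rim below -0.003 m and horizontal distance between nose and bore_rim below 0.031 m and not (value of joint each of key_0, key_1, key_2, key_3, key_4, key_5, key_6, key_7 above 0.0018 m)), for 0.1 s.
2. all eight keys have been pushed back (each moved by more than 1.8 mm, less than 0.7 mm proud) (value of joint each of key_0, key_1, key_2, key_3, key_4, key_5, key_6, key_7 above 0.0018 m), for 0.1 s.
At the end, for the whole second after the job is handed in: All eight keys are less than 0.7 mm proud (joint above 1.8 mm), and the tool hangs at rest in the stand: within 6 mm of the socket's centre, within 0.1 rad of upright, its nose bottom 7 to 14 mm above the stand's underside (all of step 2 and horizontal distance between edge_tool and socket below 0.006 m and angle between edge_tool's own z axis and vertical below 0.1 rad and z of edge_tool in the frame of tool_stand between 0.007 and 0.014 m and linear speed of edge_tool below 0.02 m/s); the robot touches nothing.
It fails at once if the tool presses on the chuck, bush or keys with more than 12 N (contact force between edge_tool and chuck above 12 N).
It fails at once if the pass is broken: with some keys pushed back and others not, the nose leaves the wall (under 9 mm from the chuck's centre line) or rises above the bore's top edge (value of joint any of key_0, key_1, key_2, key_3, key_4, key_5, key_6, key_7 above 0.0018 m and not (value of joint each of key_0, key_1, key_2, key_3, key_4, key_5, key_6, key_7 above 0.0018 m) and (horizontal distance between nose and bore_rim below 0.009 m or z of nose in the frame of bore_rim above 0 m)).
It fails at once if the gripper or arm touches the chuck or its keys (contact force between any of the fingers, the arm and chuck above 1 N).
It fails at once if the denture, the white cast or the dropper bottle is pushed more than 15 mm (distance of any of denture, cast_white, dropper from where it was at the start of the episode above 0.015 m).
It also fails if it takes over 72 s, if anything falls off the work surface, if the arm or the gripper's body presses on something with over 40 N, if the wrist force passes 120 N, or if a joint passes its speed limit or range.

## Robot

A 6-joint arm with a two-finger parallel gripper is mounted at the origin on a cart in front of the work surface, level with it; the furniture and walls round the work are solid. World frame = base frame: x ahead of the robot, y to its left, z up, the work surface at z = 0. Lengths are in mm, angles in rad, forces in N, time in s.
With the tool pointing down it reaches from about 350 to 925 mm from the base axis. Payload 6.4 kg.
Tool frame: the origin (TCP) lies where the fingers leave the gripper's body, on its centre line; the fingertips stand 73 mm ahead of it and the grasp point (between the pads) lies 54 mm ahead of it; z points along the fingers, x is the direction in which the jaws open and shut, and the axes are right-handed (so a half turn about z gives the same grasp; the last joint's range is limited). The gripper opens to 85 mm and grips with 20 to 120 N. Pads are 22 mm wide; open, the fingers measure 114 mm over their backs; the gripper's body (76 mm by 85 mm) begins 54 mm behind the grasp point. The pads swing forward as they close: fully open they stand 13 mm farther back than shut.
Start: joints at [0.995, 0.245, 1.558, -0, 1.339, -0.174], TCP at [254.198, 598.246, 303.89] pointing down, gripper open.
Joint ranges: [-3.13, 3.13], [-1.02, 2.26], [0.13, 2.54], [-0.95, 4.09], [0.21, 2.88], [-2.74, 2.74]. Speed limits (rad/s): [2.57, 2.57, 3.14, 3.14, 3.14, 3.14].

## Interface

Orientations are given as a 3x3 rotation matrix whose columns are the frame's x, y, z axes.
In Python, from rig import read_state, camera, camera_info, finish_job, outline_of, tip_of gives the robot as it stands. The module is installed in compiled form; this text tells all that it offers.
- The arm moves only by the tool jog_arm, never from a script. Its argument "commands" is a list of rows, each a list of 6 numbers: the shift along the tool's x, y, z in mm, then the turn, a rotation vector about the tool's x, y, z in degrees. A call has 1 to 10 rows; each row shifts and turns the commanded pose from where the row before left it, along the tool's axes as they then stand; what a row does not reach is not made up. A row lasts 1/8 s, in which the tool goes at most 62.5 mm and 10.7 degrees, less where a joint would pass 70% of its speed; a pose out of reach is approached as far as the arm can. A call is refused whole if a number of a shift passes 62.5 or a number of a turn 10.7, either way. A call with a gripper value outside its range is refused whole. "jaw" is the finger opening in mm, from 0 to 85.4, set as the call begins (left out, the last holds). The fingers move at their own pace and stop on an object; "force" is the grip in N (left out, the last holds). Time passes only in rows, so rows that do not move let the fingers close. It gives the time, the measured TCP pose, the force and the opening at its end, in the units of the state.
- read_state(): the state, without advancing time (a new reading comes with each control period).
- camera(name): name is "scene" or "top" or "wrist"; returns the picture (420x560x3 uint8, red, green, blue); there is no depth.
- camera_info(name): a dict with "fx", "fy", "cx", "cy" (pixels), "rvec" (rotation vector, rad) and "tvec" (3), from world to camera coordinates, as OpenCV has them; the wrist camera has in their place "tool_from_camera" (4x4, takes a point from camera to tool coordinates, whose origin is the TCP and whose axes are the tool frame's). Camera axes: x right, y down, z forward; pixel columns grow to the right and rows downward; lengths in mm; the calibration is good to about 2 mm. A picture is of the moment at which its call begins: read the wrist's pose just before it. camera_info takes no time and is no camera call.
- finish_job(): hands the job in, once; it reports no verdict.
Trained networks look in the newest picture that a camera, given by its name, has taken for a name from the list of things; names that differ only in an ending like _2 or _b are one class to them, and where a whole thing is asked for, a point or a joint stands for the part that bears it (a point fixed in the world has none). Each returns a list of dicts, best first, with "p" (0 to 1); they miss things now and then, are a little off and sometimes report something else, mostly with a low value. They report only what shows in the picture. A call takes as long as a camera call. They do not tell look-alikes from the thing itself.
- outline_of(camera, query): "pixels" (420x560 bool, what is visible of it).
- tip_of(camera, query): "point" ([x, y, z] in mm, in world coordinates, good to about 4 mm: a listed point, or the origin of a listed thing).
The state is a dict: "time": time; "joints": joint angles; "qvel": joint speeds; "effort": joint torques, N m; "ee_pos": TCP position; "orientation": TCP orientation; "ft_force": force on the tool from outside, world axes, zero at the start; "wrist_torque": the same for the moment, N m; "grip_width": opening from 0.0 (shut) to 1.0 (fully open).
Only numpy, scipy, OpenCV 4.12 (cv2) and the standard library are available. Lean on these libraries where they do the work, as an engineer would, in place of code of your own. Each camera call takes 0.05 s, during which the arm holds its last target.

## Working session

There is one attempt and no reset: what is moved stays moved. The work goes in short steps, Python scripts to look and compute and a tool call to move; the robot and the scene stay as the last step left them, time stands still between calls to the robot, and variables do not carry over. Pictures are saved under pics/ and viewed, and the job is handed in when it is done.

Besides the shell and the picture viewer there is one more tool, called after "Emit:" by a JSON object that holds its "op" and its "data". jog_arm: Moves the arm, as the interface text tells. Its arguments: {"type":"object","properties":{"commands":{"type":"array"},"jaw":{"type":"number"},"force":{"type":"number"}},"required":["commands"]}

```bash
mkdir -p pics; ls
cat > h.py <<'E'
import numpy as np,cv2
from rig import *
def snap(n,f):
    im=camera(n); cv2.imwrite(f'pics/{f}.png',im[:,:,::-1]); return im
E
python3 - <<'E'
from h import *
s=read_state(); print(s)
for n in ['scene','top','wrist']: snap(n,n+'0'); print(n,camera_info(n))
for n in ['edge_tool','tool_stand','chuck','socket','bore_rim','nose','denture','cast_white','dropper']:
  for c in ['scene','top']:
    print(n,c,[(np.round(d['point'],1).tolist(),round(float(d['p']),2)) for d in tip_of(c,n)])
E
```

```text
pics
{'time': 0.0, 'joints': array([ 9.94893053e-01,  2.45812517e-01,  1.55902518e+00, -9.57866638e-06,
        1.33870359e+00, -1.74102588e-01]), 'qvel': array([ 0.0014088 , -0.00077245, -0.00239576,  0.00025005, -0.00114021,
       -0.00042298]), 'effort': array([ 4.29233660e-04, -4.29514575e+01, -3.26128399e+01, -1.36144263e-04,
        5.43434056e-03, -4.48169331e-06]), 'ee_pos': array([253.96275851, 597.87272983, 302.77517932]), 'orientation': array([[ 3.91073203e-01,  9.20358974e-01, -1.05339625e-03],
       [ 9.20357572e-01, -3.91074484e-01, -1.63940173e-03],
       [-1.92079449e-03, -3.28375125e-04, -9.99998101e-01]]), 'ft_force': array([-0.72672714,  0.08621211, -0.44267132]), 'wrist_torque': array([ 0.00533593, -0.05970952, -0.00159281]), 'grip_width': 1.002750394813229}
scene {'fx': 427.12179619205665, 'fy': 427.12179619205665, 'cx': 277.45094156125117, 'cy': 209.77092113441597, 'rvec': array([ 2.00862825, -0.98099743,  0.51864906]), 'tvec': array([-350.49473712,  331.91462541,  554.11856508])}
top {'fx': 436.5786754542818, 'fy': 436.5786754542818, 'cx': 281.25700731973114
[... 1177 characters left out ...]
e_rim scene [([522.0, -165.3, 41.5], 0.61)]
bore_rim top [([523.8, -161.0, 41.5], 0.6), ([700.0, -60.8, 2.7], 0.16)]
nose scene [([650.1, 212.7, 5.9], 0.64), ([567.3, 190.6, 18.1], 0.62), ([468.1, 241.1, 6.8], 0.61), ([654.1, 153.5, 6.5], 0.53)]
nose top [([652.3, 211.4, 9.6], 0.66), ([469.7, 240.3, 9.6], 0.59), ([652.5, 153.6, 6.6], 0.47)]
denture scene [([702.4, -57.1, -3.6], 0.72), ([736.1, 147.5, 1.6], 0.32)]
denture top [([699.1, -59.0, 1.7], 0.63)]
cast_white scene [([713.3, -169.4, 0.2], 0.72), ([564.8, 187.7, -2.5], 0.18)]
cast_white top [([714.6, -172.6, 0.6], 0.95)]
dropper scene [([738.1, 146.5, -1.5], 0.6), ([521.6, -167.8, 36.8], 0.23)]
dropper top [([733.3, 144.2, -1.2], 0.71)]
```

View pics/scene0.png

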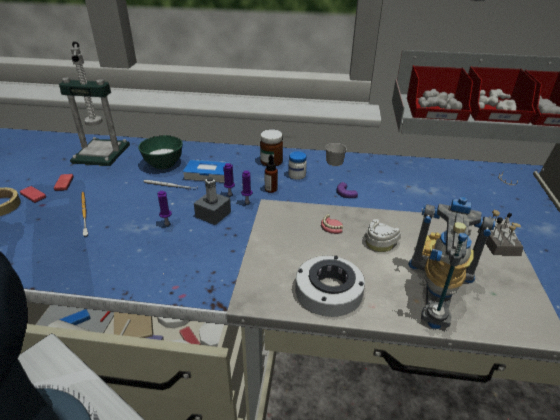

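View pics/top0.png

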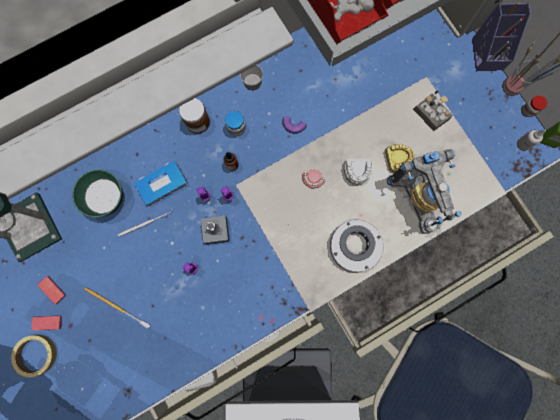

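View pics/wrist0.png

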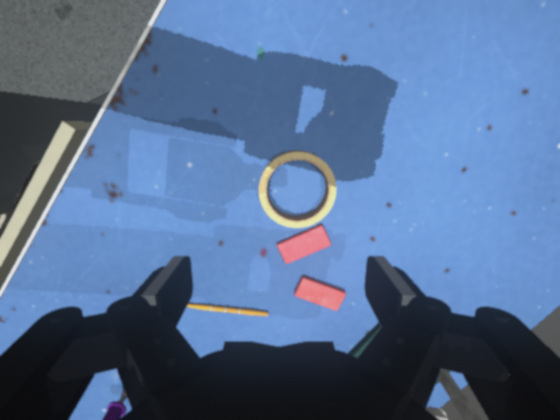

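```bash
cat >> h.py <<'E'
from scipy.spatial.transform import Rotation as Ro
def proj(n,P,s=None):
    ci=camera_info(n); P=np.atleast_2d(np.array(P,float))
    K=np.array([[ci['fx'],0,ci['cx']],[0,ci['fy'],ci['cy']],[0,0,1]])
    if n!='wrist':
        R=cv2.Rodrigues(ci['rvec'])[0]; pc=P@R.T+ci['tvec']
    else:
        T=ci['tool_from_camera']; pt=(P-s['ee_pos'])@s['orientation']; pc=(pt-T[:3,3])@T[:3,:3]
    q=pc@K.T; return q[:,:2]/q[:,2:]
def ray(n,uv,s=None):
    ci=camera_info(n); d=np.array([(uv[0]-ci['cx'])/ci['fx'],(uv[1]-ci['cy'])/ci['fy'],1.])
    if n!='wrist':
        R=cv2.Rodrigues(ci['rvec'])[0]; return -R.T@ci['tvec'], R.T@d
    T=ci['tool_from_camera']
    return s['ee_pos']+s['orientation']@T[:3,3], s['orientation']@T[:3,:3]@d
def atz(n,uv,z,s=None):
    o,d=ray(n,uv,s); return o+d*(z-o[2])/d[2]
def meet(o1,d1,o2,d2):
    A=np.stack([d1,-d2],1); t=np.linalg.lstsq(A,o2-o1,rcond=None)[0]
    return (o1+d1*t[0]+o2+d2*t[1])/2, np.linalg.norm(o1+d1*t[0]-o2-d2*t[1])
def go(target,yawdeg=None):
    s=read_state(); R=s['orientation']; y=np.degrees(np.arctan2(R[1,0],R[0,0]))
    d=R.T@(np.array(target)-s['ee_pos']); print('tool shift',np.round(d,2),'yaw now',round(y,2), 'tooltilt',np.round(R[:,2],4))
    if yawdeg is not None: print('turn tool z by',-(yawdeg-y))
E
python3 - <<'E'
from h import *
a=cv2.imread('pics/top0.png')
c=cv2.resize(a[180:285,170:270],None,fx=4,fy=4,interpolation=3)
d=cv2.resize(a[205:285,310:400],None,fx=5,fy=5,interpolation=3)
h=max(c.shape[0],d.shape[0]); o=np.zeros((h,c.shape[1]+d.shape[1],3),np.uint8); o[:c.shape[0],:c.shape[1]]=c;o[:d.shape[0],c.shape[1]:]=d
cv2.imwrite('pics/z0.png',o)
for p in [(566,186,0),(616,186,0),(566,236,0)]: print(proj('top',p))
m=outline_of('top','tool_stand')[0]['pixels'].astype(np.uint8)
r=cv2.minAreaRect(cv2.findContours(m,0,1)[0][0]); b=cv2.boxPoints(r); print(r,[atz('top',q,40)[:2].round(1) for q in b])
go([500,186,260],0)
E
```

```text
[[216.80695517 230.32930492]]
[[217.08133935 210.90241617]]
[[197.06686949 230.50573664]]Traceback (most recent call last):
  File "<stdin>", line 8, in <module>
IndexError: list index out of range
```

View pics/z0.png

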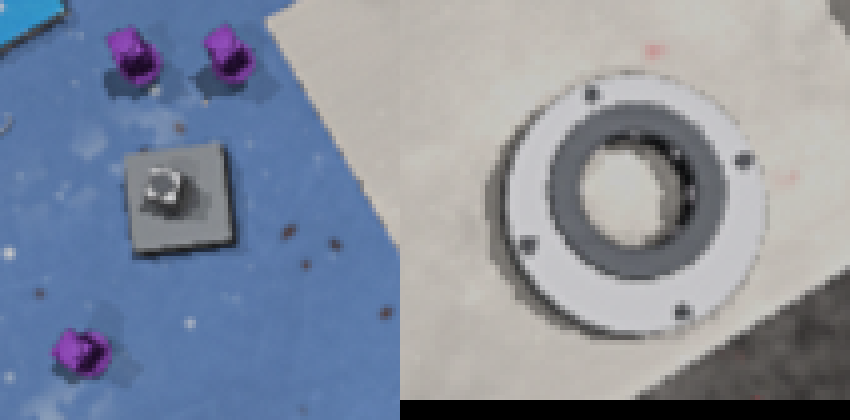

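Run:
```python
from h import *
go([560,187,240],67)
```

```text
tool shift [-258.88  442.26   63.91] yaw now 66.98 tooltilt [-0. -0. -1.]
turn tool z by -0.023253044361737807
```

Emit:
{"op": "jog_arm", "data": {"commands": [[-26,44.2,6.4,0,0,0],[-26,44.2,6.4,0,0,0],[-26,44.2,6.4,0,0,0],[-26,44.2,6.4,0,0,0],[-26,44.2,6.4,0,0,0],[-26,44.2,6.4,0,0,0],[-26,44.2,6.4,0,0,0],[-26,44.2,6.4,0,0,0],[-26,44.2,6.4,0,0,0],[-25,44.2,6.4,0,0,0]], "jaw": 60}}

```text
time: 2.35
ee_pos: [560.6, 185.5, 239.9]
orientation: [[0.391, 0.92, 0.001], [0.92, -0.391, 0.0], [0.0, 0.0, -1.0]]
ft_force: [0.8, 1.1, 0.5]
grip_width: 0.703
```

Run:
```python
from h import *
s=read_state(); snap('wrist','w1'); print(s['time'],s['ee_pos'],s['ft_force'])
for n in ['edge_tool','tool_stand','socket']:
    print(n,[(np.round(d['point'],1).tolist(),round(float(d['p']),2)) for d in tip_of('wrist',n)])
```

```text
2.35 [560.60979405 185.53121532 239.93498334] [0.77658726 1.06343317 0.45697144]
edge_tool [([649.7, 158.1, -2.0], 0.89), ([470.4, 237.0, 0.9], 0.89), ([566.1, 187.2, 6.9], 0.83), ([650.1, 208.6, -2.0], 0.75)]
tool_stand [([566.1, 188.1, 0.4], 0.63), ([558.6, 185.7, 15.0], 0.26)]
socket [([565.9, 185.4, 43.1], 0.84), ([561.9, 188.6, 12.3], 0.27)]
```

View pics/w1.png

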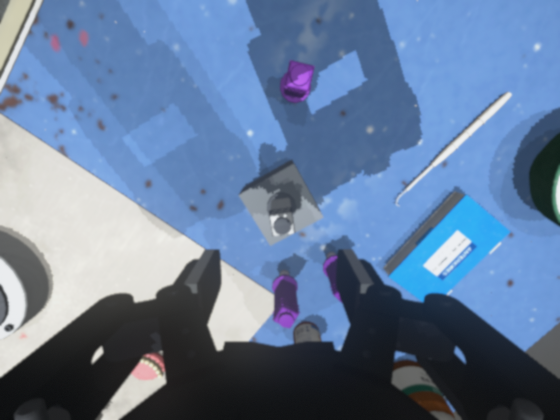

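Run:
```python
from h import *
a=cv2.imread('pics/w1.png')
cv2.imwrite('pics/z1.png',cv2.resize(a[150:260,225:335],None,fx=5.4,fy=5.4,interpolation=cv2.INTER_CUBIC))
```

```text
(no output)
```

View pics/z1.png

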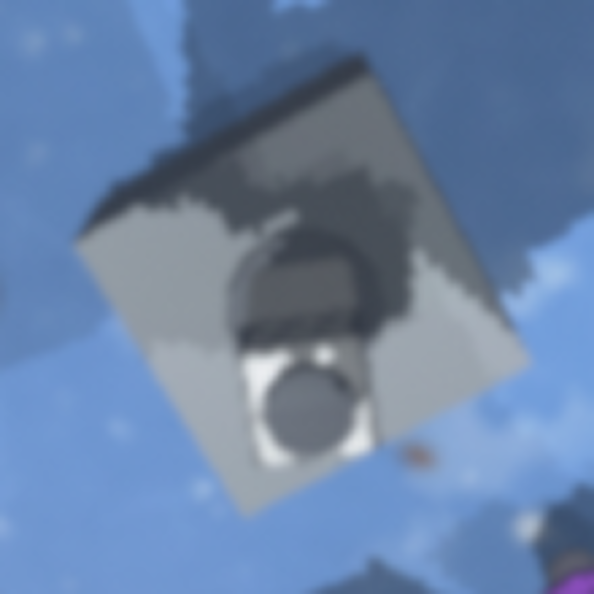

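Run:
```python
from h import *
s=read_state()
c=[(242,350),(363,342),(378,447),(258,465)]
P=np.array([atz('wrist',(x/5.4+225,y/5.4+150),96,s) for x,y in c]); print(P.round(1),P.mean(0))
for i in range(4):
    e=P[(i+1)%4]-P[i]; print(np.linalg.norm(e),np.degrees(np.arctan2(e[1],e[0]))%90)
print('cap',atz('wrist',(309/5.4+225,408/5.4+150),100,s))
st=[(80,240),(365,75),(527,358),(248,515)]
S=np.array([atz('wrist',(x/5.4+225,y/5.4+150),40,s) for x,y in st]); print(S.mean(0))
for i in range(4):
    e=S[(i+1)%4]-S[i]; print(np.linalg.norm(e),np.degrees(np.arctan2(e[1],e[0]))%90)
# height: stereo of cap w/ top image
im=cv2.imread('pics/top0.png')
o2,d2=ray('wrist',(309/5.4+225,408/5.4+150),s)
print('meet cap',meet(*ray('top',(170+165/4,180+186/4)),o2,d2))
```

```text
[[553.9 184.   96. ]
 [559.5 200.2  96. ]
 [575.  196.2  96. ]
 [570.7 179.2  96. ]] [564.7769725  189.90849606  96.        ]
17.21302942998894 70.84766261945128
15.998205266647993 75.43277927925959
17.58188038596397 75.97737636451505
17.54643116908291 74.05091906606094
cap [564.32928638 189.84555361 100.        ]
[564.80268045 189.72715141  40.        ]
57.47393673719062 7.029637836408114
58.63499562746791 7.390843875904477
58.71613854450576 7.983337503518072
59.617394315767 6.198849301920376
meet cap (array([565.34464205, 187.4471006 ,  90.15578396]), np.float64(4.7838638839274354))
```

Run:
```python
from h import *
go([565,188.5,180],75)
```

```text
tool shift [ 3.87  3.92 59.74] yaw now 66.88 tooltilt [-6.e-04  3.e-04 -1.e+00]
turn tool z by -8.12195679098042
```

Emit:
{"op": "jog_arm", "data": {"commands": [[3.9,3.9,20,0,0,-8.1],[0,0,40,0,0,0],[0,0,0,0,0,0]], "jaw": 45}}

```text
time: 2.92
ee_pos: [562.0, 190.1, 176.8]
orientation: [[0.256, 0.967, -0.007], [0.967, -0.256, -0.001], [-0.003, -0.007, -1.0]]
ft_force: [-0.3, 0.1, -0.4]
grip_width: 0.526
```

Run:
```python
from h import *
s=read_state(); snap('wrist','w2'); print(s['time'],s['ee_pos'],s['orientation'].round(4),s['ft_force'])
a=cv2.imread('pics/w2.png')
cv2.imwrite('pics/z2.png',cv2.resize(a[180:380,180:380],None,fx=3,fy=3,interpolation=cv2.INTER_CUBIC))
```

```text
2.925 [561.99289356 190.07689879 176.84371107] [[ 2.557e-01  9.667e-01 -7.200e-03]
 [ 9.667e-01 -2.557e-01 -8.000e-04]
 [-2.600e-03 -6.700e-03 -1.000e+00]] [-0.34128503  0.12170041 -0.37235981]
```

View pics/z2.png

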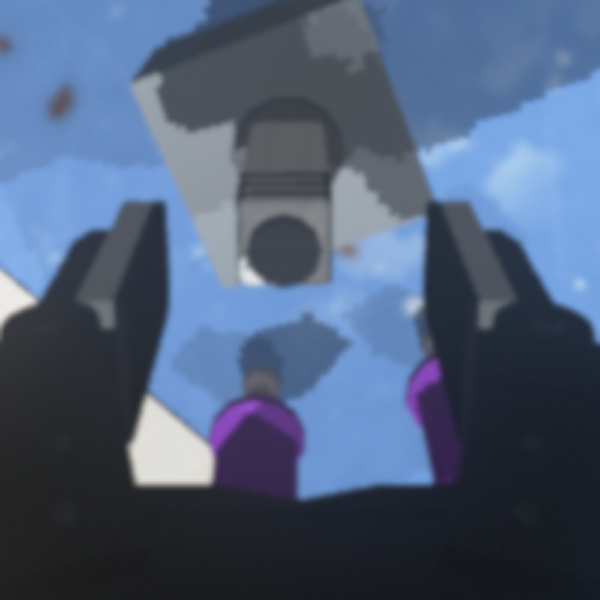

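Run:
```python
from h import *
s=read_state()
c=[(238,198),(331,198),(330,283),(238,285)]
P=np.array([atz('wrist',(x/3+180,y/3+180),96,s) for x,y in c]); print(P.round(1),P.mean(0))
for i in range(4):
    e=P[(i+1)%4]-P[i]; print(np.linalg.norm(e),np.degrees(np.arctan2(e[1],e[0]))%90)
print((P.mean(0)-s['ee_pos'])@s['orientation'])
a=cv2.imread('pics/w2.png').mean(2)
for r in [250,260,270]: print(r,a[r,225:340].astype(int).tolist())
```

```text
[[557.1 182.5  96. ]
 [561.6 199.5  96. ]
 [578.8 194.9  96. ]
 [574.6 177.5  96. ]] [568.03996325 188.60378882  96.        ]
17.57410726162888 75.21386844522895
17.771391564166358 75.20059375766405
17.90048123859338 76.59812003372043
18.206725852033287 74.19021142491454
[-0.18847439  5.01938086 83.12538452]
250 [88, 88, 87, 83, 73, 61, 53, 51, 54, 74, 113, 149, 162, 164, 163, 163, 162, 160, 156, 154, 154, 156, 157, 157, 157, 159, 163, 164, 166, 168, 170, 170, 164, 147, 126, 123, 129, 131, 131, 131, 131, 131, 131, 132, 132, 130, 127, 125, 123, 122, 122, 124, 126, 128, 129, 129, 130, 132, 133, 135, 135, 134, 131, 126, 120, 129, 154, 166, 168, 167, 167, 167, 167, 167, 167, 167, 167, 167, 167, 166, 166, 166, 165, 161, 146, 123, 112, 111, 108, 104, 104, 104, 105, 106, 106, 103, 92, 70, 52, 48, 50, 52, 61, 74, 83, 86, 87, 87, 87, 87, 88, 94, 112, 138, 156]
260 [72, 60, 52, 50, 49, 50, 49, 49, 51, 63, 95, 133, 156, 164, 164, 164, 164, 165, 167, 168, 169, 171, 171, 170, 170, 170, 169, 170, 169, 169, 169, 168, 164, 147, 124, 119, 122, 111, 89, 74, 71, 72, 72, 72, 71, 71, 72, 72, 72, 71, 71, 71, 72, 71, 71, 71, 72, 71, 70, 73, 83, 105, 121, 123, 118, 128, 151, 163, 164, 162, 162, 161, 163, 165, 169, 173, 178, 181, 183, 184, 185, 185, 186, 185, 185, 184, 182, 180, 179, 178, 179, 180, 182, 183, 183, 170, 135, 87, 55, 48, 47, 47, 47, 48, 49, 53, 61, 74, 83, 86, 86, 87, 86, 86, 86]
270 [50, 49, 49, 48, 48, 48, 48, 49, 48, 53, 74, 115, 151, 165, 168, 167, 166, 166, 165, 164, 164, 165, 168, 170, 169, 168, 167, 167, 167, 167, 167, 166, 164, 161, 172, 198, 212, 209, 194, 158, 115, 85, 74, 72, 71, 71, 71, 70, 71, 71, 71, 70, 71, 71, 71, 70, 70, 72, 78, 89, 108, 124, 127, 123, 119, 130, 152, 164, 167, 169, 172, 174, 175, 177, 178, 178, 178, 178, 180, 182, 185, 186, 185, 182, 181, 181, 181, 181, 180, 177, 175, 172, 170, 169, 163, 141, 98, 60, 48, 47, 46, 47, 46, 47, 46, 46, 47, 47, 48, 51, 61, 73, 82, 86, 85]
```

Emit:
{"op": "jog_arm", "data": {"commands": [[0,0,0,0,0,0],[0,0,0,0,0,0]]}}

```text
time: 3.22
ee_pos: [565.6, 189.5, 181.8]
orientation: [[0.257, 0.966, 0.003], [0.966, -0.257, 0.0], [0.001, 0.003, -1.0]]
ft_force: [0.1, 1.0, 0.5]
grip_width: 0.523
```

Run:
```python
from h import *
go([566.3,187.1,128],75.3)
```

```text
tool shift [-2.19  1.11 53.85] yaw now 75.1 tooltilt [ 3.2e-03  4.0e-04 -1.0e+00]
turn tool z by -0.19903665032370554
```

Emit:
{"op": "jog_arm", "data": {"commands": [[-2.2,1.0,10,0,0,0],[0,0,15,0,0,0],[0,0,15,0,0,0],[0,0,13,0,0,0],[0,0,0,0,0,0],[0,0,0,0,0,0]]}}

```text
time: 3.98
ee_pos: [565.5, 186.8, 127.1]
orientation: [[0.257, 0.966, 0.0], [0.966, -0.257, 0.0], [0.0, 0.0, -1.0]]
ft_force: [0.2, -0.9, -0.2]
grip_width: 0.526
```

Run:
```python
from h import *
s=read_state(); snap('wrist','w3'); snap('scene','s3');print(s['time'],s['ee_pos'],s['orientation'].round(4),s['ft_force'])
a=cv2.imread('pics/w3.png');b=cv2.imread('pics/s3.png')
o=np.hstack([cv2.resize(a[180:400,180:380],(400,440)),cv2.resize(b[120:230,150:250],(400,440),interpolation=2)])
cv2.imwrite('pics/z3.png',o)
```

```text
3.975 [565.49266234 186.75429871 127.07625925] [[ 2.574e-01  9.663e-01  5.000e-04]
 [ 9.663e-01 -2.574e-01  1.000e-04]
 [ 2.000e-04  4.000e-04 -1.000e+00]] [ 0.19003382 -0.93243021 -0.21451322]
```

View pics/z3.png

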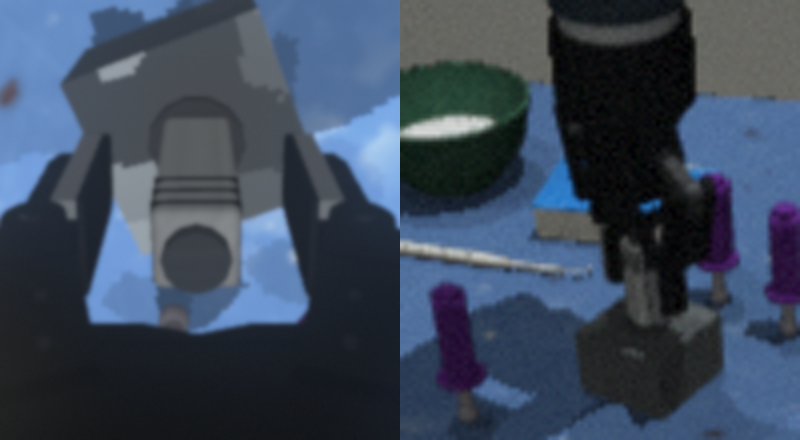

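Emit:
{"op": "jog_arm", "data": {"commands": [[0,0,0,0,0,0],[0,0,0,0,0,0],[0,0,0,0,0,0],[0,0,0,0,0,0],[0,0,0,0,0,0]], "jaw": 10, "force": 110}}

```text
time: 4.7
ee_pos: [565.7, 186.7, 127.6]
orientation: [[0.257, 0.966, 0.001], [0.966, -0.257, 0.0], [0.0, 0.001, -1.0]]
ft_force: [-2.1, -0.7, 5.6]
grip_width: 0.196
```

Run:
```python
from h import *
s=read_state(); snap('wrist','w4'); print(s['time'],s['ee_pos'],s['orientation'].round(4),s['ft_force'],s['wrist_torque'],s['grip_width']*85.4)
a=cv2.imread('pics/w4.png')
cv2.imwrite('pics/z4.png',cv2.resize(a[180:380,180:380],None,fx=3,fy=3,interpolation=cv2.INTER_CUBIC))
```

```text
4.7 [565.67001711 186.74971737 127.57808915] [[ 2.575e-01  9.663e-01  1.100e-03]
 [ 9.663e-01 -2.575e-01  1.000e-04]
 [ 4.000e-04  1.000e-03 -1.000e+00]] [-2.06864677 -0.70204524  5.63278636] [0.00032387 0.12198954 0.02838915] 16.760270414514498
```

View pics/z4.png

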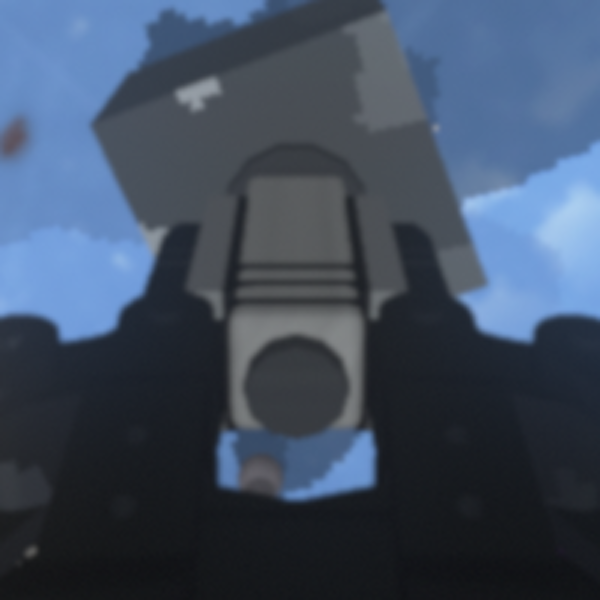

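Emit:
{"op": "jog_arm", "data": {"commands": [[0,0,-10,0,0,0],[0,0,-20,0,0,0],[0,0,-30,0,0,0],[0,0,-40,0,0,0],[0,0,0,0,0,0]]}}

```text
time: 5.38
ee_pos: [567.3, 187.0, 232.2]
orientation: [[0.257, 0.966, 0.009], [0.966, -0.257, 0.001], [0.003, 0.008, -1.0]]
ft_force: [-0.5, -0.7, -1.1]
grip_width: 0.198
```

Run:
```python
from h import *
s=read_state(); snap('wrist','w5'); snap('scene','s5');print(s['time'],s['ee_pos'],s['orientation'].round(4),s['ft_force'],s['wrist_torque'],s['grip_width']*85.4)
a=cv2.imread('pics/w5.png');b=cv2.imread('pics/s5.png')
o=np.hstack([cv2.resize(a[180:400,180:380],(400,440)),cv2.resize(b[100:210,150:250],(400,440),interpolation=2)])
cv2.imwrite('pics/z5.png',o)
P=atz('wrist',(180+297/3,180+387/3),s['ee_pos'][2]-27.6,s); print((P-s['ee_pos'])@s['orientation'])
print('chuck rel')
go([522.5,-163,250],75)
```

```text
5.375 [567.33715656 187.04750653 232.23989075] [[ 0.2573  0.9663  0.009 ]
 [ 0.9663 -0.2574  0.0012]
 [ 0.0034  0.0084 -1.    ]] [-0.53546389 -0.74612676 -1.07525918] [ 0.0267209  -0.02716601 -0.0217296 ] 16.866908347168422
[ 2.12239453 -1.19619054 27.59838231]
chuck rel
tool shift [-348.91   48.84  -22.41] yaw now 75.08 tooltilt [ 1.e-03  1.e-04 -1.e+00]
turn tool z by 0.0813960602346242
```

View pics/z5.png

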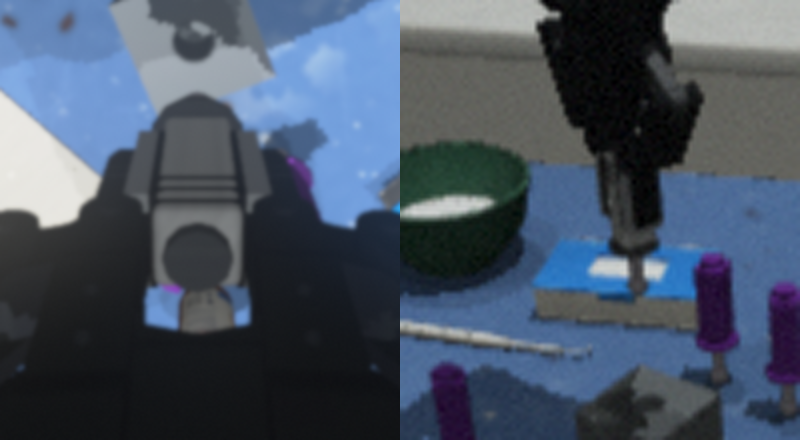

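Emit:
{"op": "jog_arm", "data": {"commands": [[-20,3,-3,0,0,0],[-45,8,-4,0,0,0],[-50,8,-4,0,0,0],[-55,8,-4,0,0,0],[-55,8,-4,0,0,0],[-50,8,-4,0,0,0],[-45,8,-4,0,0,0],[-20,6,-3,0,0,0],[-9,2,0,0,0,0]]}}

```text
time: 6.6
ee_pos: [532.0, -166.7, 256.4]
orientation: [[0.259, 0.966, -0.001], [0.966, -0.259, 0.001], [0.0, -0.001, -1.0]]
ft_force: [0.1, -0.1, -0.2]
grip_width: 0.2
```

Emit:
{"op": "jog_arm", "data": {"commands": [[0,0,0,0,0,0],[0,0,0,0,0,0],[0,0,0,0,0,0]]}}

```text
time: 6.98
ee_pos: [532.4, -164.7, 256.7]
orientation: [[0.256, 0.967, -0.0], [0.967, -0.256, 0.0], [0.0, -0.0, -1.0]]
ft_force: [1.2, 0.5, 0.0]
grip_width: 0.2
```

Run:
```python
from h import *
s=read_state(); snap('wrist','w6'); snap('scene','s6'); snap('top','t6');print(s['time'],s['ee_pos'],s['orientation'].round(4),s['ft_force'],s['wrist_torque'])
a=cv2.imread('pics/w6.png')
cv2.imwrite('pics/z6.png',cv2.resize(a[110:270,180:380],None,fx=4,fy=3.7,interpolation=cv2.INTER_CUBIC))
for n in ['chuck','bore_rim']:
    print(n,[(np.round(d['point'],1).tolist(),round(float(d['p']),2)) for d in tip_of('wrist',n)])
```

```text
6.975 [ 532.43399295 -164.68289879  256.69188147] [[ 2.560e-01  9.667e-01 -3.000e-04]
 [ 9.667e-01 -2.560e-01  3.000e-04]
 [ 2.000e-04 -4.000e-04 -1.000e+00]] [1.22209145 0.52893344 0.00668354] [0.02345137 0.01199101 0.00627193]
chuck [([523.9, -163.2, -0.3], 0.81)]
bore_rim []
```

View pics/z6.png

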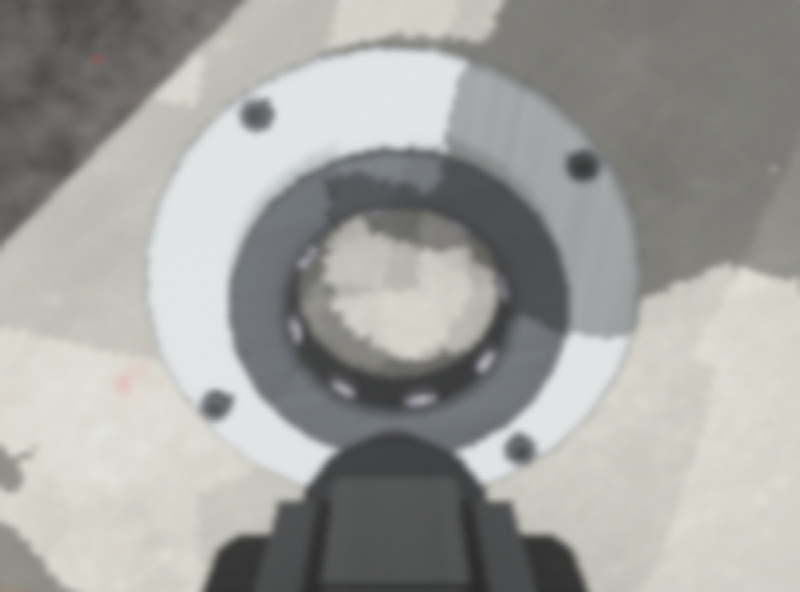

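```bash
cat > fitc.py <<'E'
from h import *
from scipy.optimize import least_squares
def ortho(n,img,z,c,half,res,s=None):
    g=np.arange(-half,half,res); X,Y=np.meshgrid(c[0]+g,c[1]-g) 
    P=np.stack([X.ravel(),Y.ravel(),np.full(X.size,z)],1); uv=proj(n,P,s).astype(np.float32)
    return cv2.remap(img,uv[:,0].reshape(X.shape),uv[:,1].reshape(X.shape),cv2.INTER_CUBIC)
E
python3 - <<'E'
from fitc import *
# poses as recorded
s=dict(ee_pos=np.array([532.43399295,-164.68289879,256.69188147]),orientation=np.array([[.2560,.9667,-.0003],[.9667,-.2560,.0003],[.0002,-.0004,-1]]))
a=cv2.imread('pics/w6.png'); t=cv2.imread('pics/top0.png')
o=np.hstack([ortho('wrist',a,40,(523,-163),75,.25,s)[:,:],])
cv2.imwrite('pics/o6w.png',o)
cv2.imwrite('pics/o6t.png',ortho('top',t,40,(523,-163),75,.25))
E
```

```text
(no output)
```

View pics/o6w.png

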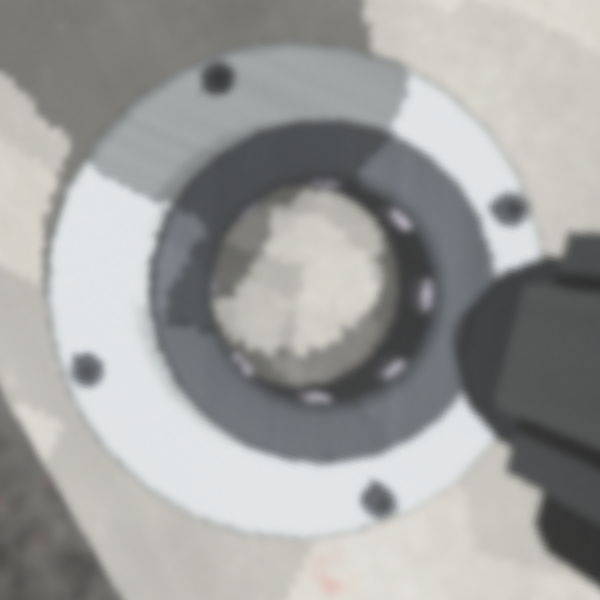

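View pics/o6t.png

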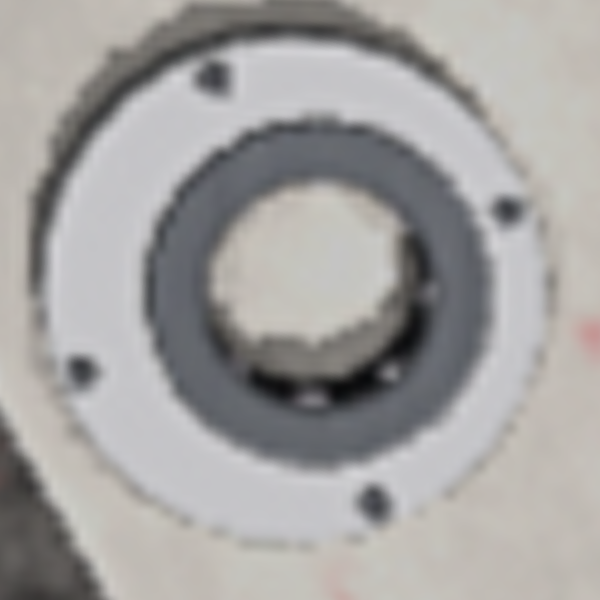

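Run:
```python
from h import *
print(camera_info('top')['tvec'])
go([529,-162.6,170],75)
```

```text
[  27.96136609  591.44539601 1017.70003831]
tool shift [ 1.85 -4.04 86.9 ] yaw now 75.11 tooltilt [-0.  0. -1.]
turn tool z by 0.10818374434823852
```

Emit:
{"op": "jog_arm", "data": {"commands": [[1.8,-4,15,0,0,0],[0,0,30,0,0,0],[0,0,27,0,0,0],[0,0,12,0,0,0],[0,0,3,0,0,0],[0,0,0,0,0,0],[0,0,0,0,0,0]]}}

```text
time: 8.1
ee_pos: [529.6, -163.3, 171.0]
orientation: [[0.258, 0.966, 0.002], [0.966, -0.258, -0.001], [-0.0, 0.002, -1.0]]
ft_force: [0.3, -0.3, -0.9]
grip_width: 0.196
```

Run:
```python
from h import *
s=read_state(); snap('wrist','w7'); snap('scene','s7'); snap('top','t7');print(s['time'],s['ee_pos'],s['orientation'].round(4),s['ft_force'],s['wrist_torque'])
a=cv2.imread('pics/w7.png');b=cv2.imread('pics/s7.png');c=cv2.imread('pics/t7.png')
o=np.hstack([cv2.resize(b[220:320,280:380],(400,400),interpolation=2),cv2.resize(c[195:295,305:405],(400,400),interpolation=2)])
cv2.imwrite('pics/z7.png',o)
```

```text
8.1 [ 529.57338796 -163.26165171  171.01844498] [[ 2.575e-01  9.663e-01  1.800e-03]
 [ 9.663e-01 -2.575e-01 -1.000e-03]
 [-5.000e-04  2.000e-03 -1.000e+00]] [ 0.26110044 -0.33347353 -0.89163346] [ 0.01010455 -0.01602743  0.05865919]
```

View pics/z7.png

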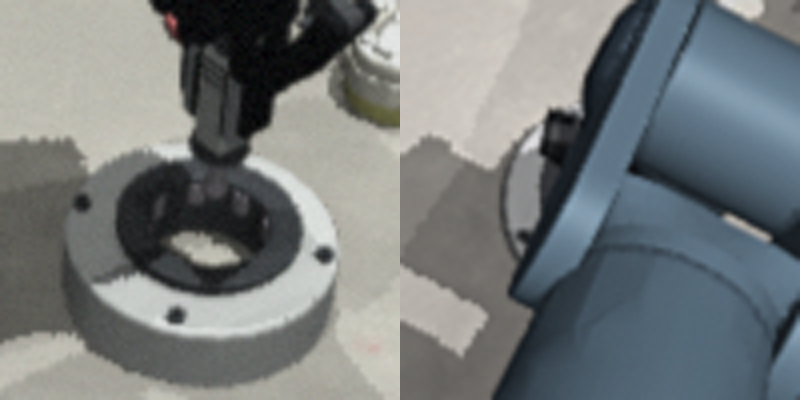

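View pics/w7.png

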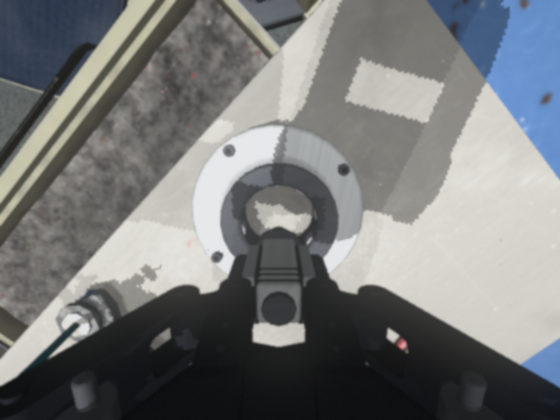

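Run:
```python
from h import *
print(proj('scene',[[528.4,-163,59.4],[527.9,-162.3,40]]))
m=[(280+x/4,220+y/4) for x,y in [(116,215),(302,230),(205,292)]]
print([atz('scene',q,40).round(1) for q in m])
# bush ellipse model
for c in [(527.9,-162.3),(528.2,-161.2),(527,-165)]:
    t=np.radians(np.arange(0,360,10)); e=proj('scene',np.stack([c[0]+43.5*np.cos(t),c[1]+43.5*np.sin(t),0*t+40],1))
    z=(e-[280,220])*4; print(c,z.min(0),z.max(0))
```

```text
[[333.16028291 265.83154029]
 [331.81949428 273.55197357]]
[array([ 501.2, -129.3,   40. ]), array([ 546. , -202.1,   40. ]), array([ 485.3, -187.5,   40. ])]
(527.9, -162.3) [113.73525552 151.52360799] [301.89618905 282.76080739]
(528.2, -161.2) [112.15055278 150.26005155] [300.11707079 281.25115297]
(527, -165) [117.43981365 154.81282528] [306.10282848 286.69227366]
```

Emit:
{"op": "jog_arm", "data": {"commands": [[0,0,8,0,0,0],[0,0,8,0,0,0],[0,0,7,0,0,0],[0,0,5,0,0,0],[0,0,1,0,0,0],[0,0,0,0,0,0],[0,0,0,0,0,0]]}}

```text
time: 9.12
ee_pos: [529.2, -163.0, 141.2]
orientation: [[0.257, 0.966, 0.001], [0.966, -0.257, -0.0], [-0.0, 0.001, -1.0]]
ft_force: [1.1, 0.1, -0.3]
grip_width: 0.198
```

Run:
```python
from h import *
s=read_state(); snap('scene','s8');print(s['time'],s['ee_pos'],s['ft_force'],s['wrist_torque'])
b=cv2.imread('pics/s8.png')
cv2.imwrite('pics/z8.png',cv2.resize(b[220:320,280:380],(600,600),interpolation=2))
s=read_state();print(s['time'],s['ee_pos'],s['ft_force'],s['wrist_torque'])
```

```text
9.125 [ 529.16533623 -163.04443005  141.20486263] [ 1.07009912  0.13547274 -0.291696  ] [-0.00216472 -0.03528068 -0.00190598]
9.175 [ 529.14652327 -163.06463866  141.21485324] [ 0.15000087  0.31204627 -1.35752092] [ 0.05023525  0.02207038 -0.01048135]
```

View pics/z8.png

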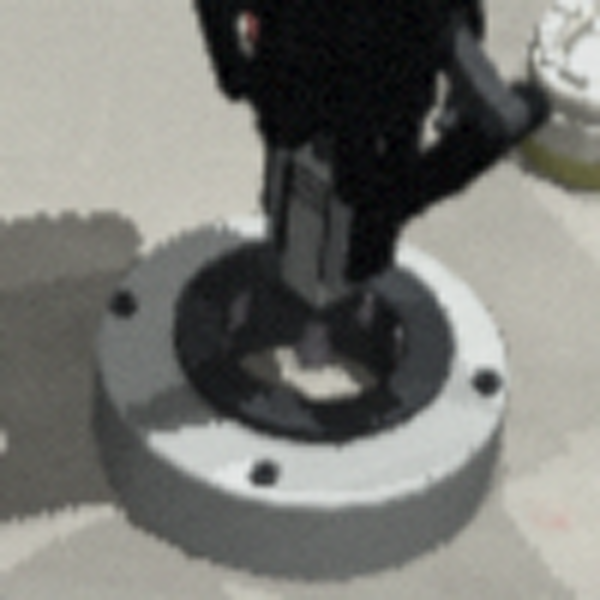

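Emit:
{"op": "jog_arm", "data": {"commands": [[2.4,3.2,0,0,0,0],[2.4,3.2,0,0,0,0],[2.4,3.2,0,0,0,0],[1.8,2.4,0,0,0,0],[1.2,1.6,0,0,0,0],[0,0,0,0,0,0]]}}

```text
time: 9.93
ee_pos: [544.8, -156.5, 140.9]
orientation: [[0.257, 0.966, -0.0], [0.966, -0.257, -0.0], [-0.0, -0.0, -1.0]]
ft_force: [-0.3, 0.3, -0.7]
grip_width: 0.193
```

```bash
cat > f.py <<'E'
from h import *
import sys
def rd(k=1,B=(527.9,-162.5),cam='scene'):
    F=[];T=[];P=[]
    for i in range(k+1):
        s=read_state(); F.append(s['ft_force']);T.append(s['wrist_torque']);P.append(s['ee_pos'])
        if i<k: camera(cam)
    print('t',round(s['time'],3),'pos',np.mean(P,0).round(2),'F',np.mean(F,0).round(2),'T',np.mean(T,0).round(4),'zaxis',s['orientation'][:,2].round(4))
    return np.mean(P,0),np.mean(F,0),np.mean(T,0)
if __name__=='__main__': rd(int(sys.argv[1]) if len(sys.argv)>1 else 1)
E
python3 f.py 2
```

```text
t 10.025 pos [ 544.74 -156.57  140.85] F [-0.11  0.59 -0.91] T [-0.0063  0.0159 -0.0225] zaxis [-2.e-04  0.e+00 -1.e+00]
```

Emit:
{"op": "jog_arm", "data": {"commands": [[0.6,0.8,0,0,0,0],[0.6,0.8,0,0,0,0],[0,0,0,0,0,0]]}}

```text
time: 10.4
ee_pos: [546.6, -155.9, 140.9]
orientation: [[0.258, 0.966, 0.0], [0.966, -0.258, -0.0], [-0.0, 0.0, -1.0]]
ft_force: [0.1, 0.1, -1.5]
grip_width: 0.197
```

```bash
python3 f.py 1
```

```text
t 10.45 pos [ 546.62 -155.85  140.91] F [-0.14 -0.08 -1.02] T [ 0.0289 -0.0035 -0.0253] zaxis [-0. -0. -1.]
```

Emit:
{"op": "jog_arm", "data": {"commands": [[0.6,0.8,0,0,0,0],[0.6,0.8,0,0,0,0],[0,0,0,0,0,0]]}}

```text
time: 10.82
ee_pos: [548.5, -155.1, 140.9]
orientation: [[0.257, 0.966, -0.0], [0.966, -0.257, -0.0], [-0.0, -0.0, -1.0]]
ft_force: [-0.1, -0.2, -0.9]
grip_width: 0.196
```

```bash
python3 f.py 1
```

```text
t 10.875 pos [ 548.49 -155.09  140.89] F [-0.19 -0.21 -1.07] T [0.0351 0.065  0.0073] zaxis [-0. -0. -1.]
```

Emit:
{"op": "jog_arm", "data": {"commands": [[0.6,0.8,0,0,0,0],[0,0,0,0,0,0]]}}

```text
time: 11.12
ee_pos: [549.4, -154.7, 140.9]
orientation: [[0.257, 0.966, 0.0], [0.966, -0.257, -0.0], [-0.0, 0.0, -1.0]]
ft_force: [-0.2, -0.4, -1.1]
grip_width: 0.197
```

```bash
python3 f.py 1
```

```text
t 11.175 pos [ 549.41 -154.72  140.89] F [ 0.08 -0.51 -0.99] T [ 0.0191 -0.0276  0.0242] zaxis [-0.  0. -1.]
```

Emit:
{"op": "jog_arm", "data": {"commands": [[0.6,0.8,0,0,0,0],[0,0,0,0,0,0]]}}

```text
time: 11.42
ee_pos: [550.0, -154.5, 140.8]
orientation: [[0.257, 0.966, -0.001], [0.966, -0.257, -0.0], [-0.001, -0.001, -1.0]]
ft_force: [-2.9, -2.3, -0.1]
grip_width: 0.196
```

```bash
python3 f.py 1
```

```text
t 11.475 pos [ 549.98 -154.49  140.79] F [-2.58 -1.47  0.35] T [-0.2995  0.5854 -0.0221] zaxis [-1.1e-03 -2.0e-04 -1.0e+00]
```

```bash
cat > p.py <<'E'
from f import *
import json,sys,os
from scipy.optimize import least_squares
# usage: p.py n dth Pdes   (state in st.json)
n,dth,Pdes=int(sys.argv[1]),float(sys.argv[2]),float(sys.argv[3]); K=7.0; L=0.22
st=json.load(open('st.json')) if os.path.exists('st.json') else dict(cmd=[550.34,-154.35],pts=[],rows=[])
p,F,T=rd(1); R=read_state()['orientation']
ft=np.array([-T[1],T[0]])/L; f=0.3*F[:2]+0.7*ft
cmd=np.array(st['cmd'])
if not '-r' in sys.argv and st['rows']:
    for r in st['rows']: cmd=cmd+R[:2,:2]@np.array(r)
C0=np.array([529.6,-162.9])
if np.linalg.norm(f)>1.2: st['pts'].append([p[0],p[1]])
pts=np.array(st['pts']); w=0.85**np.arange(len(pts))[::-1]
def res(v): return np.r_[w*(np.hypot(*(pts-v[:2]).T)-v[2])/.08,(v[:2]-C0)/1.0,(v[2]-21.95)/.1]
v=least_squares(res,[*C0,21.95]).x; C=v[:2]
d=p[:2]-C; th=np.arctan2(d[1],d[0]); nn=d/np.hypot(*d); tt=np.array([-nn[1],nn[0]])
print('th %.1f'%(np.degrees(th)%360),'r %.2f'%np.hypot(*d),'C',C.round(2),'R %.2f'%v[2],'| press %.2f tang %.2f |F| %.2f'%(-f@nn,f@tt,np.hypot(*f)),'cmd-meas',((cmd-p[:2])@nn).round(2),((cmd-p[:2])@tt).round(2))
dc=cmd-C; thc=np.arctan2(dc[1],dc[0]); rows=[];q=cmd.copy()
for i in range(n):
    a=thc+np.radians(dth)*(i+1)
    tgt=C+(v[2]+Pdes/K)*np.array([np.cos(a),np.sin(a)])
    step=R[:2,:2].T@(tgt-q); step=np.round(step,1); rows.append(step.tolist()); q=q+R[:2,:2]@step
st['cmd']=cmd.tolist(); st['rows']=rows; json.dump(st,open('st.json','w'))
print([[*r,0,0,0,0] for r in rows], 'cmd th %.1f'%(np.degrees(thc)%360))
E
python3 p.py 4 2.6 4
```

```text
t 11.525 pos [ 549.98 -154.48  140.79] F [-2.57 -1.13  0.75] T [-0.3124  0.5909  0.015 ] zaxis [-1.1e-03 -2.0e-04 -1.0e+00]
th 22.5 r 21.95 C [ 529.7  -162.86] R 21.95 | press 2.96 tang -0.22 |F| 2.97 cmd-meas 0.38 -0.02
[[0.9, -0.5, 0, 0, 0, 0], [0.8, -0.7, 0, 0, 0, 0], [0.7, -0.7, 0, 0, 0, 0], [0.7, -0.7, 0, 0, 0, 0]] cmd th 22.4
```

Emit:
{"op": "jog_arm", "data": {"commands": [[0.9,-0.5,0,0,0,0],[0.8,-0.7,0,0,0,0],[0.7,-0.7,0,0,0,0],[0.7,-0.7,0,0,0,0]]}}

```text
time: 12.02
ee_pos: [548.7, -151.8, 141.0]
orientation: [[0.257, 0.966, 0.001], [0.966, -0.257, -0.003], [-0.003, 0.002, -1.0]]
ft_force: [-2.0, -6.3, -1.9]
grip_width: 0.196
```

```bash
python3 p.py 4 2.6 4
```

```text
t 12.075 pos [ 548.66 -151.8   140.97] F [-2.25 -6.24 -2.04] T [-1.4268  0.4123 -0.015 ] zaxis [ 8.0e-04 -3.1e-03 -1.0e+00]
th 30.2 r 21.95 C [ 529.69 -162.85] R 21.95 | press 4.95 tang -4.54 |F| 6.71 cmd-meas 0.53 0.98
[[0.7, -0.8, 0, 0, 0, 0], [0.6, -0.8, 0, 0, 0, 0], [0.6, -0.8, 0, 0, 0, 0], [0.6, -0.8, 0, 0, 0, 0]] cmd th 32.7
```

```bash
python3 p.py 2 1.3 3 -r
```

```text
t 12.125 pos [ 548.65 -151.78  140.98] F [-2.08 -6.24 -2.04] T [-1.2841  0.4389 -0.0432] zaxis [ 7.0e-04 -2.9e-03 -1.0e+00]
th 30.3 r 21.95 C [ 529.69 -162.85] R 21.95 | press 4.75 tang -4.13 |F| 6.29 cmd-meas 0.53 0.96
[[0.2, -0.5, 0, 0, 0, 0], [0.4, -0.3, 0, 0, 0, 0]] cmd th 32.7
```

Emit:
{"op": "jog_arm", "data": {"commands": [[0.2,-0.5,0,0,0,0],[0.4,-0.3,0,0,0,0]]}}

```text
time: 12.38
ee_pos: [548.3, -151.2, 141.1]
orientation: [[0.257, 0.966, 0.001], [0.966, -0.257, -0.003], [-0.003, 0.002, -1.0]]
ft_force: [-1.4, -7.0, -1.4]
grip_width: 0.193
```

```bash
python3 p.py 2 1.3 3
```

```text
t 12.425 pos [ 548.28 -151.18  141.15] F [-1.76 -6.68 -1.28] T [-1.4132  0.3657 -0.0376] zaxis [ 0.0014 -0.0033 -1.    ]
th 32.2 r 21.95 C [ 529.7  -162.88] R 21.95 | press 4.89 tang -4.60 |F| 6.72 cmd-meas 0.46 1.23
[[0.3, -0.4, 0, 0, 0, 0], [0.3, -0.4, 0, 0, 0, 0]] cmd th 35.3
```

Emit:
{"op": "jog_arm", "data": {"commands": [[0.3,-0.4,0,0,0,0],[0.3,-0.4,0,0,0,0]]}}

```text
time: 12.68
ee_pos: [547.8, -150.4, 141.3]
orientation: [[0.257, 0.966, 0.002], [0.966, -0.257, -0.003], [-0.003, 0.002, -1.0]]
ft_force: [-2.4, -6.3, -0.7]
grip_width: 0.196
```

```bash
python3 p.py 3 1.3 3
```

```text
t 12.725 pos [ 547.76 -150.33  141.29] F [-2.13 -6.07 -0.78] T [-1.273   0.3081 -0.0567] zaxis [ 0.0016 -0.0031 -1.    ]
th 34.5 r 21.97 C [ 529.65 -162.77] R 21.95 | press 4.66 tang -3.92 |F| 6.09 cmd-meas 0.38 1.21
[[0.3, -0.4, 0, 0, 0, 0], [0.3, -0.4, 0, 0, 0, 0], [0.3, -0.4, 0, 0, 0, 0]] cmd th 37.6
```

Emit:
{"op": "jog_arm", "data": {"commands": [[0.3,-0.4,0,0,0,0],[0.3,-0.4,0,0,0,0],[0.3,-0.4,0,0,0,0]]}}

```text
time: 13.1
ee_pos: [546.9, -149.1, 141.3]
orientation: [[0.257, 0.966, 0.002], [0.966, -0.257, -0.003], [-0.002, 0.003, -1.0]]
ft_force: [-1.0, -4.9, -0.8]
grip_width: 0.192
```

```bash
python3 p.py 4 1.4 3.2
```

```text
t 13.15 pos [ 546.89 -149.08  141.35] F [-1.05 -5.13 -0.96] T [-1.1841  0.2897 -0.0134] zaxis [ 0.0018 -0.0029 -1.    ]
th 37.9 r 21.98 C [ 529.55 -162.59] R 21.95 | press 4.24 tang -3.43 |F| 5.45 cmd-meas 0.36 1.17
[[0.3, -0.4, 0, 0, 0, 0], [0.3, -0.5, 0, 0, 0, 0], [0.3, -0.5, 0, 0, 0, 0], [0.3, -0.4, 0, 0, 0, 0]] cmd th 40.9
```

```bash
sed -i "s/^ft=np/p=p.copy(); p[:2]+=111.6*R[:2,2]\nft=np/" p.py
python3 - <<'E'
import json
st=json.load(open('st.json'))
z=[(-.0011,-.0002),(.0008,-.0031),(.0007,-.0029),(.0014,-.0033),(.0016,-.0031),(.0018,-.0029)]
print(len(st['pts']))
st['pts']=[[a+111.6*c,b+111.6*d] for (a,b),(c,d) in zip(st['pts'],z)]
json.dump(st,open('st.json','w'))
E
python3 p.py 4 1.4 3.2 -r
```

```text
6
t 13.2 pos [ 546.88 -149.04  141.36] F [-1.43 -5.72 -0.83] T [-1.142   0.3267  0.0135] zaxis [ 0.0018 -0.0029 -1.    ]
th 36.3 r 21.97 C [ 529.36 -162.36] R 21.95 | press 4.35 tang -3.45 |F| 5.55 cmd-meas 0.34 1.51
[[0.3, -0.4, 0, 0, 0, 0], [0.3, -0.5, 0, 0, 0, 0], [0.3, -0.5, 0, 0, 0, 0], [0.3, -0.4, 0, 0, 0, 0]] cmd th 40.1
```

Emit:
{"op": "jog_arm", "data": {"commands": [[0.3,-0.4,0,0,0,0],[0.3,-0.5,0,0,0,0],[0.3,-0.5,0,0,0,0],[0.3,-0.4,0,0,0,0]]}}

```text
time: 13.7
ee_pos: [545.5, -147.5, 141.4]
orientation: [[0.257, 0.966, 0.002], [0.966, -0.257, -0.003], [-0.002, 0.003, -1.0]]
ft_force: [-1.6, -5.4, -0.2]
grip_width: 0.196
```

```bash
python3 p.py 4 1.6 3.2
```

```text
t 13.75 pos [ 545.46 -147.42  141.39] F [-1.36 -5.39 -0.52] T [-1.1763  0.3086 -0.0432] zaxis [ 0.0017 -0.0028 -1.    ]
th 42.4 r 21.93 C [ 529.46 -162.53] R 21.95 | press 4.64 tang -3.02 |F| 5.54 cmd-meas 0.5 1.47
[[0.2, -0.6, 0, 0, 0, 0], [0.3, -0.5, 0, 0, 0, 0], [0.3, -0.6, 0, 0, 0, 0], [0.2, -0.6, 0, 0, 0, 0]] cmd th 46.2
```

Emit:
{"op": "jog_arm", "data": {"commands": [[0.2,-0.6,0,0,0,0],[0.3,-0.5,0,0,0,0],[0.3,-0.6,0,0,0,0],[0.2,-0.6,0,0,0,0]]}}

```text
time: 14.25
ee_pos: [543.4, -145.3, 141.2]
orientation: [[0.257, 0.966, 0.001], [0.966, -0.257, -0.001], [-0.001, 0.002, -1.0]]
ft_force: [-1.1, -5.3, -1.5]
grip_width: 0.197
```

```bash
python3 p.py 4 1.6 3.2
```

```text
t 14.3 pos [ 543.34 -145.25  141.18] F [-1.23 -5.6  -0.93] T [-1.0448  0.2152  0.0082] zaxis [ 0.0012 -0.0014 -1.    ]
th 49.7 r 22.00 C [ 529.23 -162.17] R 21.95 | press 4.50 tang -2.44 |F| 5.12 cmd-meas 0.23 0.73
[[0.4, -0.5, 0, 0, 0, 0], [0.2, -0.6, 0, 0, 0, 0], [0.2, -0.6, 0, 0, 0, 0], [0.2, -0.6, 0, 0, 0, 0]] cmd th 51.5
```

Emit:
{"op": "jog_arm", "data": {"commands": [[0.4,-0.5,0,0,0,0],[0.2,-0.6,0,0,0,0],[0.2,-0.6,0,0,0,0],[0.2,-0.6,0,0,0,0],[0.2,-0.6,0,0,0,0]]}}

```text
time: 14.92
ee_pos: [541.2, -143.6, 141.4]
orientation: [[0.257, 0.966, 0.002], [0.966, -0.257, -0.002], [-0.002, 0.003, -1.0]]
ft_force: [-0.1, -6.2, -1.3]
grip_width: 0.199
```

```bash
python3 - <<'E'
import json
st=json.load(open('st.json')); st['rows'].append([.2,-.6]); json.dump(st,open('st.json','w'))
E
python3 p.py 5 1.8 3.2
```

```text
t 14.975 pos [ 541.17 -143.63  141.4 ] F [-0.24 -6.12 -1.2 ] T [-1.2757  0.0877 -0.0149] zaxis [ 0.0022 -0.0022 -1.    ]
th 56.2 r 21.97 C [ 529.2  -162.13] R 21.95 | press 5.10 tang -2.99 |F| 5.91 cmd-meas 0.38 1.27
[[0.2, -0.7, 0, 0, 0, 0], [0.2, -0.7, 0, 0, 0, 0], [0.1, -0.7, 0, 0, 0, 0], [0.1, -0.6, 0, 0, 0, 0], [0.1, -0.7, 0, 0, 0, 0]] cmd th 59.5
```

Emit:
{"op": "jog_arm", "data": {"commands": [[0.2,-0.7,0,0,0,0],[0.2,-0.7,0,0,0,0],[0.1,-0.7,0,0,0,0],[0.1,-0.6,0,0,0,0],[0.1,-0.7,0,0,0,0]]}}

```text
time: 15.6
ee_pos: [538.3, -142.0, 141.5]
orientation: [[0.257, 0.966, 0.003], [0.966, -0.257, -0.002], [-0.001, 0.003, -1.0]]
ft_force: [0.7, -5.8, -1.0]
grip_width: 0.197
```

```bash
sed -i 's/if i<k: camera(cam)/if i<k: cv2.imwrite(f"pics\/r{s["time"]:.2f}.png",camera(cam)[:,:,::-1])/' f.py; python3 p.py 4 1.6 3.0; ls pics|tail -3
python3 - <<'E'
import glob,cv2,os
f=max(glob.glob('pics/r*.png'),key=os.path.getmtime); b=cv2.imread(f)
cv2.imwrite('pics/z9.png',cv2.resize(b[240:300,290:370],(800,600),interpolation=2))
E
```

```text
t 15.65 pos [ 538.24 -142.01  141.5 ] F [ 0.31 -5.58 -0.95] T [-1.1453 -0.0662  0.0016] zaxis [ 0.0029 -0.002  -1.    ]
th 64.7 r 21.97 C [ 529.18 -162.1 ] R 21.95 | press 4.68 tang -2.55 |F| 5.33 cmd-meas 0.38 1.39
[[0.1, -0.6, 0, 0, 0, 0], [0.0, -0.6, 0, 0, 0, 0], [0.0, -0.7, 0, 0, 0, 0], [0.0, -0.6, 0, 0, 0, 0]] cmd th 68.3
z6.png
z7.png
z8.png
```

View pics/z9.png

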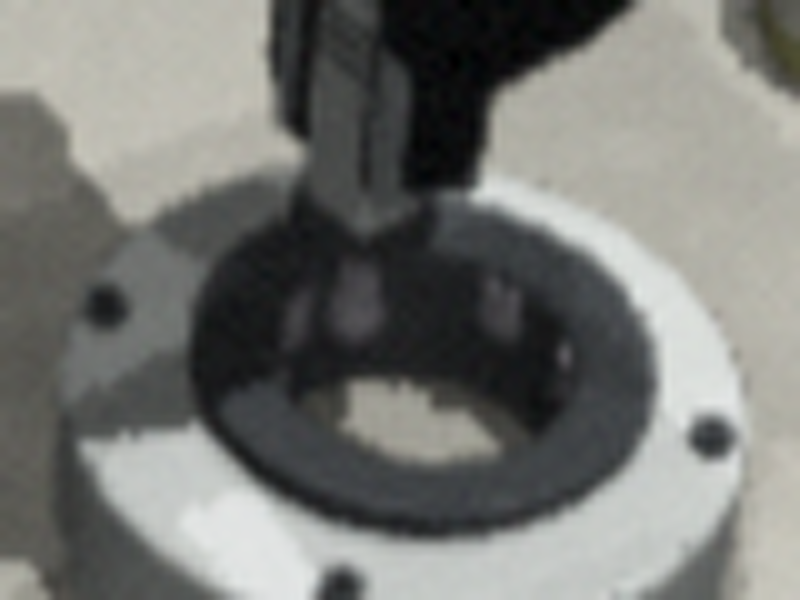

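Emit:
{"op": "jog_arm", "data": {"commands": [[0.1,-0.6,0,0,0,0],[0,-0.6,0,0,0,0],[0,-0.7,0,0,0,0],[0,-0.6,0,0,0,0]]}}

```text
time: 16.15
ee_pos: [536.1, -141.2, 141.6]
orientation: [[0.258, 0.966, 0.004], [0.966, -0.258, -0.002], [-0.001, 0.004, -1.0]]
ft_force: [1.5, -4.9, -0.3]
grip_width: 0.193
```

```bash
python3 p.py 4 1.6 3.0
```

```text
t 16.2 pos [ 536.12 -141.22  141.64] F [ 1.26 -5.22 -0.97] T [-1.0563 -0.2247 -0.0125] zaxis [ 0.0038 -0.002  -1.    ]
th 70.5 r 21.94 C [ 529.21 -162.13] R 21.95 | press 4.28 tang -2.68 |F| 5.05 cmd-meas 0.35 1.68
[[0.0, -0.6, 0, 0, 0, 0], [-0.0, -0.6, 0, 0, 0, 0], [-0.0, -0.7, 0, 0, 0, 0], [-0.1, -0.6, 0, 0, 0, 0]] cmd th 74.8
```

Emit:
{"op": "jog_arm", "data": {"commands": [[0,-0.6,0,0,0,0],[0,-0.6,0,0,0,0],[0,-0.7,0,0,0,0],[-0.1,-0.6,0,0,0,0]]}}

```text
time: 16.7
ee_pos: [534.4, -140.9, 142.0]
orientation: [[0.258, 0.966, 0.006], [0.966, -0.258, -0.003], [-0.001, 0.007, -1.0]]
ft_force: [4.3, -4.3, -2.0]
grip_width: 0.191
```

```bash
python3 p.py 3 1.3 2.8
```

```text
t 16.75 pos [ 534.4  -140.86  142.02] F [ 3.48 -4.9  -1.4 ] T [-1.043  -0.7132 -0.0271] zaxis [ 0.0062 -0.0026 -1.    ]
th 74.7 r 21.87 C [ 529.33 -162.25] R 21.95 | press 3.75 tang -4.46 |F| 5.82 cmd-meas 0.46 2.67
[[-0.2, -0.5, 0, 0, 0, 0], [-0.1, -0.5, 0, 0, 0, 0], [-0.1, -0.5, 0, 0, 0, 0]] cmd th 81.6
```

Emit:
{"op": "jog_arm", "data": {"commands": [[-0.2,-0.5,0,0,0,0],[-0.1,-0.5,0,0,0,0],[-0.1,-0.5,0,0,0,0]]}}

```text
time: 17.12
ee_pos: [532.4, -140.4, 141.9]
orientation: [[0.258, 0.966, 0.004], [0.966, -0.258, -0.001], [-0.0, 0.004, -1.0]]
ft_force: [2.6, -3.8, 0.2]
grip_width: 0.195
```

```bash
python3 p.py 3 1.3 3.5
```

```text
t 17.175 pos [ 532.18 -140.39  141.79] F [ 2.95 -4.2   0.05] T [-0.7857 -0.5039 -0.0233] zaxis [ 0.0031 -0.0011 -1.    ]
th 81.6 r 21.96 C [ 529.32 -162.24] R 21.95 | press 3.36 tang -3.01 |F| 4.51 cmd-meas 0.29 1.51
[[0.1, -0.5, 0, 0, 0, 0], [-0.2, -0.5, 0, 0, 0, 0], [-0.1, -0.5, 0, 0, 0, 0]] cmd th 85.5
```

Emit:
{"op": "jog_arm", "data": {"commands": [[0.1,-0.5,0,0,0,0],[-0.1,-0.5,0,0,0,0],[-0.1,-0.5,0,0,0,0]]}}

```text
time: 17.55
ee_pos: [530.1, -140.1, 141.3]
orientation: [[0.257, 0.966, 0.002], [0.966, -0.257, -0.001], [-0.001, 0.002, -1.0]]
ft_force: [2.8, -5.5, -0.5]
grip_width: 0.197
```

```bash
cat > fix.py <<'E'
import json,sys
st=json.load(open('st.json')); st['rows']=eval(sys.argv[1]); json.dump(st,open('st.json','w'))
E
python3 fix.py "[[.1,-.5],[-.1,-.5],[-.1,-.5]]"; python3 p.py 4 1.4 3.7
```

```text
t 17.6 pos [ 530.06 -140.12  141.29] F [ 2.82 -5.21 -0.62] T [-1.0263 -0.532  -0.0267] zaxis [ 0.0016 -0.0012 -1.    ]
th 87.5 r 21.98 C [ 529.28 -162.22] R 21.95 | press 4.71 tang -2.75 |F| 5.45 cmd-meas 0.51 0.66
[[-0.2, -0.5, 0, 0, 0, 0], [-0.1, -0.6, 0, 0, 0, 0], [-0.2, -0.5, 0, 0, 0, 0], [-0.2, -0.5, 0, 0, 0, 0]] cmd th 89.2
```

Good. Continue; larger batches between keys.

Emit:
{"op": "jog_arm", "data": {"commands": [[-0.2,-0.5,0,0,0,0],[-0.1,-0.6,0,0,0,0],[-0.2,-0.5,0,0,0,0],[-0.2,-0.5,0,0,0,0]]}}

```text
time: 18.1
ee_pos: [527.6, -140.0, 141.0]
orientation: [[0.258, 0.966, 0.001], [0.966, -0.258, -0.001], [-0.0, 0.001, -1.0]]
ft_force: [2.0, -4.4, -0.8]
grip_width: 0.196
```

```bash
python3 p.py 6 1.8 3.3
```

```text
t 18.15 pos [ 527.54 -140.03  141.06] F [ 2.06 -4.68 -0.24] T [-0.9594 -0.4648  0.0407] zaxis [ 7.e-04 -5.e-04 -1.e+00]
th 93.8 r 22.09 C [ 529.08 -162.13] R 21.97 | press 4.59 tang -1.79 |F| 4.93 cmd-meas 0.25 0.2
[[-0.1, -0.7, 0, 0, 0, 0], [-0.3, -0.6, 0, 0, 0, 0], [-0.3, -0.7, 0, 0, 0, 0], [-0.3, -0.6, 0, 0, 0, 0], [-0.3, -0.7, 0, 0, 0, 0], [-0.4, -0.6, 0, 0, 0, 0]] cmd th 94.3
```

Emit:
{"op": "jog_arm", "data": {"commands": [[-0.1,-0.7,0,0,0,0],[-0.3,-0.6,0,0,0,0],[-0.3,-0.7,0,0,0,0],[-0.3,-0.6,0,0,0,0],[-0.3,-0.7,0,0,0,0],[-0.4,-0.6,0,0,0,0]]}}

```text
time: 18.9
ee_pos: [523.7, -140.6, 141.2]
orientation: [[0.258, 0.966, 0.002], [0.966, -0.258, -0.0], [0.0, 0.002, -1.0]]
ft_force: [3.9, -3.6, -1.1]
grip_width: 0.194
```

```bash
python3 p.py 6 1.8 3.3
```

```text
t 18.95 pos [ 523.65 -140.59  141.18] F [ 3.47 -3.54 -0.46] T [-0.8279 -0.7029 -0.041 ] zaxis [ 1.7e-03 -5.0e-04 -1.0e+00]
th 103.4 r 22.05 C [ 528.96 -162.09] R 21.98 | press 4.36 tang -2.33 |F| 4.94 cmd-meas 0.3 0.59
[[-0.3, -0.7, 0, 0, 0, 0], [-0.4, -0.5, 0, 0, 0, 0], [-0.4, -0.6, 0, 0, 0, 0], [-0.4, -0.6, 0, 0, 0, 0], [-0.4, -0.6, 0, 0, 0, 0], [-0.5, -0.5, 0, 0, 0, 0]] cmd th 104.9
```

Emit:
{"op": "jog_arm", "data": {"commands": [[-0.3,-0.7,0,0,0,0],[-0.4,-0.5,0,0,0,0],[-0.4,-0.6,0,0,0,0],[-0.4,-0.6,0,0,0,0],[-0.4,-0.6,0,0,0,0],[-0.5,-0.5,0,0,0,0]]}}

```text
time: 19.7
ee_pos: [519.8, -141.8, 141.2]
orientation: [[0.258, 0.966, 0.002], [0.966, -0.258, 0.0], [0.001, 0.002, -1.0]]
ft_force: [4.0, -2.9, -1.9]
grip_width: 0.194
```

```bash
python3 p.py 4 1.6 3.0
```

```text
t 19.75 pos [ 519.77 -141.82  141.19] F [ 3.44 -3.19 -1.14] T [-0.644  -0.8935  0.0185] zaxis [ 2.2e-03  1.0e-04 -1.0e+00]
th 113.5 r 22.08 C [ 528.8  -162.07] R 22.00 | press 4.30 tang -2.36 |F| 4.90 cmd-meas 0.24 0.79
[[-0.3, -0.5, 0, 0, 0, 0], [-0.5, -0.5, 0, 0, 0, 0], [-0.4, -0.4, 0, 0, 0, 0], [-0.5, -0.5, 0, 0, 0, 0]] cmd th 115.5
```

Emit:
{"op": "jog_arm", "data": {"commands": [[-0.3,-0.5,0,0,0,0],[-0.5,-0.5,0,0,0,0],[-0.4,-0.4,0,0,0,0],[-0.5,-0.5,0,0,0,0]]}}

```text
time: 20.25
ee_pos: [517.9, -142.8, 141.3]
orientation: [[0.258, 0.966, 0.004], [0.966, -0.258, 0.001], [0.002, 0.003, -1.0]]
ft_force: [6.5, -1.8, -2.1]
grip_width: 0.196
```

```bash
python3 p.py 3 1.3 3.0
```

```text
t 20.3 pos [ 517.9  -142.78  141.31] F [ 6.6  -1.58 -2.  ] T [-0.3139 -1.3499 -0.0746] zaxis [ 3.8e-03  6.0e-04 -1.0e+00]
th 118.4 r 21.99 C [ 528.8  -162.06] R 21.99 | press 4.28 tang -4.82 |F| 6.45 cmd-meas 0.37 1.4
[[-0.4, -0.4, 0, 0, 0, 0], [-0.4, -0.3, 0, 0, 0, 0], [-0.3, -0.3, 0, 0, 0, 0]] cmd th 122.0
```

Emit:
{"op": "jog_arm", "data": {"commands": [[-0.4,-0.4,0,0,0,0],[-0.4,-0.3,0,0,0,0],[-0.3,-0.3,0,0,0,0]]}}

```text
time: 20.68
ee_pos: [516.8, -143.5, 141.4]
orientation: [[0.258, 0.966, 0.004], [0.966, -0.258, 0.001], [0.002, 0.004, -1.0]]
ft_force: [4.7, -0.7, -0.9]
grip_width: 0.195
```

```bash
python3 p.py 3 1.3 3.2
```

```text
t 20.725 pos [ 516.74 -143.48  141.41] F [ 5.17 -1.19 -0.68] T [-0.2837 -1.2401 -0.0592] zaxis [ 3.7e-03  7.0e-04 -1.0e+00]
th 122.0 r 21.98 C [ 528.8  -162.05] R 21.98 | press 3.98 tang -3.99 |F| 5.64 cmd-meas 0.4 1.5
[[-0.4, -0.3, 0, 0, 0, 0], [-0.4, -0.3, 0, 0, 0, 0], [-0.4, -0.3, 0, 0, 0, 0]] cmd th 125.8
```

Emit:
{"op": "jog_arm", "data": {"commands": [[-0.4,-0.3,0,0,0,0],[-0.4,-0.3,0,0,0,0],[-0.4,-0.3,0,0,0,0]]}}

```text
time: 21.1
ee_pos: [515.4, -144.4, 141.3]
orientation: [[0.258, 0.966, 0.003], [0.966, -0.258, 0.001], [0.002, 0.003, -1.0]]
ft_force: [5.6, -1.5, -0.8]
grip_width: 0.195
```

```bash
python3 p.py 4 1.4 3.5
```

```text
t 21.15 pos [ 515.36 -144.38  141.32] F [ 5.39 -1.45 -0.55] T [-0.3172 -1.1187 -0.0331] zaxis [ 3.e-03  8.e-04 -1.e+00]
th 126.3 r 22.04 C [ 528.74 -162.05] R 21.98 | press 4.23 tang -3.32 |F| 5.38 cmd-meas 0.31 1.28
[[-0.4, -0.4, 0, 0, 0, 0], [-0.5, -0.3, 0, 0, 0, 0], [-0.4, -0.3, 0, 0, 0, 0], [-0.5, -0.3, 0, 0, 0, 0]] cmd th 129.6
```

Emit:
{"op": "jog_arm", "data": {"commands": [[-0.4,-0.4,0,0,0,0],[-0.5,-0.3,0,0,0,0],[-0.4,-0.3,0,0,0,0],[-0.5,-0.3,0,0,0,0]]}}

```text
time: 21.65
ee_pos: [513.7, -145.8, 141.3]
orientation: [[0.258, 0.966, 0.003], [0.966, -0.258, 0.001], [0.002, 0.003, -1.0]]
ft_force: [5.0, -1.5, -0.9]
grip_width: 0.196
```

```bash
python3 p.py 5 1.6 3.5
```

```text
t 21.7 pos [ 513.63 -145.81  141.29] F [ 5.44 -1.45 -0.62] T [-0.3361 -1.0672 -0.0257] zaxis [ 3.e-03  7.e-04 -1.e+00]
th 132.1 r 22.00 C [ 528.72 -162.05] R 21.98 | press 4.49 tang -2.72 |F| 5.25 cmd-meas 0.46 1.2
[[-0.6, -0.3, 0, 0, 0, 0], [-0.5, -0.3, 0, 0, 0, 0], [-0.6, -0.3, 0, 0, 0, 0], [-0.5, -0.2, 0, 0, 0, 0], [-0.6, -0.3, 0, 0, 0, 0]] cmd th 135.2
```

Emit:
{"op": "jog_arm", "data": {"commands": [[-0.6,-0.3,0,0,0,0],[-0.5,-0.3,0,0,0,0],[-0.6,-0.3,0,0,0,0],[-0.5,-0.2,0,0,0,0],[-0.6,-0.3,0,0,0,0]]}}

```text
time: 22.32
ee_pos: [511.2, -148.2, 141.1]
orientation: [[0.258, 0.966, 0.002], [0.966, -0.258, 0.001], [0.001, 0.002, -1.0]]
ft_force: [5.1, -1.3, -0.8]
grip_width: 0.191
```

```bash
python3 p.py 7 1.9 3.2
```

```text
t 22.375 pos [ 511.17 -148.22  141.11] F [ 4.97 -1.29 -0.73] T [-0.2335 -1.118  -0.0254] zaxis [ 1.8e-03  7.0e-04 -1.0e+00]
th 140.8 r 22.13 C [ 528.52 -162.14] R 22.01 | press 4.63 tang -2.32 |F| 5.17 cmd-meas 0.27 0.74
[[-0.7, -0.3, 0, 0, 0, 0], [-0.7, -0.3, 0, 0, 0, 0], [-0.7, -0.2, 0, 0, 0, 0], [-0.7, -0.2, 0, 0, 0, 0], [-0.7, -0.2, 0, 0, 0, 0], [-0.8, -0.1, 0, 0, 0, 0], [-0.7, -0.2, 0, 0, 0, 0]] cmd th 142.7
```

Emit:
{"op": "jog_arm", "data": {"commands": [[-0.7,-0.3,0,0,0,0],[-0.7,-0.3,0,0,0,0],[-0.7,-0.2,0,0,0,0],[-0.7,-0.2,0,0,0,0],[-0.7,-0.2,0,0,0,0],[-0.8,-0.1,0,0,0,0],[-0.7,-0.2,0,0,0,0]]}}

```text
time: 23.25
ee_pos: [508.4, -152.4, 141.0]
orientation: [[0.258, 0.966, 0.002], [0.966, -0.258, 0.001], [0.002, 0.001, -1.0]]
ft_force: [5.9, 0.0, -0.8]
grip_width: 0.195
```

```bash
python3 p.py 4 1.8 3.0
```

```text
t 23.3 pos [ 508.41 -152.48  141.04] F [ 5.31 -0.5  -0.93] T [-0.0328 -1.1313 -0.049 ] zaxis [ 0.0018  0.0012 -1.    ]
th 153.5 r 22.10 C [ 528.38 -162.22] R 22.02 | press 4.76 tang -2.09 |F| 5.20 cmd-meas 0.3 0.86
[[-0.7, -0.1, 0, 0, 0, 0], [-0.7, -0.1, 0, 0, 0, 0], [-0.7, -0.1, 0, 0, 0, 0], [-0.7, -0.0, 0, 0, 0, 0]] cmd th 155.7
```

Emit:
{"op": "jog_arm", "data": {"commands": [[-0.7,-0.1,0,0,0,0],[-0.7,-0.1,0,0,0,0],[-0.7,-0.1,0,0,0,0],[-0.7,0,0,0,0,0]]}}

```text
time: 23.8
ee_pos: [507.5, -154.7, 141.0]
orientation: [[0.258, 0.966, 0.002], [0.966, -0.258, 0.002], [0.003, 0.001, -1.0]]
ft_force: [5.9, 1.8, -1.5]
grip_width: 0.193
```

```bash
python3 p.py 3 1.4 3.0
```

```text
t 23.85 pos [ 507.44 -154.76  140.98] F [ 5.59  0.86 -1.37] T [ 0.2621 -1.2386 -0.017 ] zaxis [ 0.0018  0.0021 -1.    ]
th 159.5 r 22.06 C [ 528.32 -162.25] R 22.02 | press 4.88 tang -2.99 |F| 5.72 cmd-meas 0.29 1.26
[[-0.5, -0.1, 0, 0, 0, 0], [-0.6, 0.0, 0, 0, 0, 0], [-0.5, 0.0, 0, 0, 0, 0]] cmd th 162.7
```

Emit:
{"op": "jog_arm", "data": {"commands": [[-0.5,-0.1,0,0,0,0],[-0.6,0,0,0,0,0],[-0.5,0,0,0,0,0]]}}

```text
time: 24.22
ee_pos: [507.0, -156.0, 140.9]
orientation: [[0.259, 0.966, 0.002], [0.966, -0.259, 0.003], [0.003, 0.001, -1.0]]
ft_force: [5.8, 2.7, -1.5]
grip_width: 0.196
```

```bash
python3 p.py 3 1.4 3.0
```

```text
t 24.275 pos [ 506.99 -156.06  140.94] F [ 6.23  2.28 -1.11] T [ 0.5138 -1.3489 -0.0307] zaxis [ 0.0021  0.0028 -1.    ]
th 162.8 r 22.04 C [ 528.28 -162.26] R 22.01 | press 5.20 tang -4.04 |F| 6.58 cmd-meas 0.36 1.56
[[-0.5, 0.0, 0, 0, 0, 0], [-0.6, 0.1, 0, 0, 0, 0], [-0.5, 0.0, 0, 0, 0, 0]] cmd th 166.8
```

Emit:
{"op": "jog_arm", "data": {"commands": [[-0.5,0,0,0,0,0],[-0.6,0.1,0,0,0,0],[-0.5,0,0,0,0,0]]}}

```text
time: 24.65
ee_pos: [506.7, -157.2, 140.9]
orientation: [[0.259, 0.966, 0.002], [0.966, -0.259, 0.004], [0.004, 0.001, -1.0]]
ft_force: [6.2, 4.3, -0.5]
grip_width: 0.197
```

```bash
python3 p.py 3 1.4 3.0
```

```text
t 24.7 pos [ 506.71 -157.2   140.86] F [ 6.36  3.85 -0.45] T [ 0.7615 -1.4545  0.0019] zaxis [ 0.0021  0.0038 -1.    ]
th 165.6 r 22.01 C [ 528.27 -162.26] R 22.00 | press 5.44 tang -5.09 |F| 7.45 cmd-meas 0.33 2.08
[[-0.5, 0.1, 0, 0, 0, 0], [-0.6, 0.1, 0, 0, 0, 0], [-0.5, 0.0, 0, 0, 0, 0]] cmd th 170.9
```

```bash
python3 p.py 3 1.2 2.2 -r
```

```text
t 24.75 pos [ 506.7  -157.24  140.87] F [ 6.27  3.88 -0.5 ] T [ 0.7568 -1.4316 -0.026 ] zaxis [ 0.0021  0.0037 -1.    ]
th 165.7 r 22.00 C [ 528.26 -162.26] R 21.99 | press 5.35 tang -5.05 |F| 7.36 cmd-meas 0.34 2.02
[[-0.5, 0.2, 0, 0, 0, 0], [-0.4, 0.0, 0, 0, 0, 0], [-0.5, 0.1, 0, 0, 0, 0]] cmd th 170.9
```

Emit:
{"op": "jog_arm", "data": {"commands": [[-0.5,0.2,0,0,0,0],[-0.4,0,0,0,0,0],[-0.5,0.1,0,0,0,0]]}}

```text
time: 25.12
ee_pos: [506.4, -158.7, 140.8]
orientation: [[0.258, 0.966, 0.001], [0.966, -0.258, 0.004], [0.004, 0.0, -1.0]]
ft_force: [6.4, 3.3, -0.6]
grip_width: 0.194
```

```bash
python3 p.py 3 1.3 2.6
```

```text
t 25.175 pos [ 506.43 -158.71  140.76] F [ 6.01  2.9  -1.05] T [ 0.647  -1.2622 -0.0091] zaxis [ 0.0014  0.0035 -1.    ]
th 169.6 r 22.01 C [ 528.23 -162.28] R 21.99 | press 5.20 tang -3.93 |F| 6.52 cmd-meas 0.2 1.88
[[-0.5, 0.0, 0, 0, 0, 0], [-0.5, 0.1, 0, 0, 0, 0], [-0.5, 0.1, 0, 0, 0, 0]] cmd th 174.5
```

Key sliding. Continue.

Emit:
{"op": "jog_arm", "data": {"commands": [[-0.5,0,0,0,0,0],[-0.5,0.1,0,0,0,0],[-0.5,0.1,0,0,0,0]]}}

```text
time: 25.55
ee_pos: [506.2, -160.0, 140.7]
orientation: [[0.259, 0.966, 0.001], [0.966, -0.259, 0.004], [0.004, 0.0, -1.0]]
ft_force: [6.2, 3.2, -1.0]
grip_width: 0.194
```

```bash
python3 p.py 4 1.4 3
```

```text
t 25.6 pos [ 506.19 -160.1   140.7 ] F [ 5.87  3.22 -1.25] T [ 0.7408 -1.3124 -0.0256] zaxis [ 0.0013  0.0038 -1.    ]
th 173.1 r 22.02 C [ 528.21 -162.32] R 21.99 | press 5.50 tang -4.01 |F| 6.80 cmd-meas 0.26 2.0
[[-0.5, 0.1, 0, 0, 0, 0], [-0.6, 0.1, 0, 0, 0, 0], [-0.5, 0.2, 0, 0, 0, 0], [-0.5, 0.2, 0, 0, 0, 0]] cmd th 178.2
```

Emit:
{"op": "jog_arm", "data": {"commands": [[-0.5,0.1,0,0,0,0],[-0.6,0.1,0,0,0,0],[-0.5,0.2,0,0,0,0],[-0.5,0.2,0,0,0,0]]}}

```text
time: 26.1
ee_pos: [506.1, -162.3, 140.6]
orientation: [[0.258, 0.966, 0.001], [0.966, -0.258, 0.004], [0.004, -0.0, -1.0]]
ft_force: [5.8, 3.6, -1.0]
grip_width: 0.195
```

```bash
python3 p.py 4 1.5 2.5
```

```text
t 26.15 pos [ 506.13 -162.36  140.62] F [ 5.65  2.91 -1.4 ] T [ 0.635  -1.1794 -0.0207] zaxis [ 0.001   0.0037 -1.    ]
th 179.1 r 21.97 C [ 528.2  -162.31] R 21.98 | press 5.40 tang -2.98 |F| 6.17 cmd-meas 0.32 1.87
[[-0.5, 0.2, 0, 0, 0, 0], [-0.6, 0.2, 0, 0, 0, 0], [-0.5, 0.3, 0, 0, 0, 0], [-0.6, 0.2, 0, 0, 0, 0]] cmd th 183.9
```

Emit:
{"op": "jog_arm", "data": {"commands": [[-0.5,0.2,0,0,0,0],[-0.6,0.2,0,0,0,0],[-0.5,0.3,0,0,0,0],[-0.6,0.2,0,0,0,0]]}}

```text
time: 26.65
ee_pos: [506.2, -164.7, 140.5]
orientation: [[0.258, 0.966, 0.0], [0.966, -0.258, 0.004], [0.004, -0.001, -1.0]]
ft_force: [5.4, 3.6, -1.1]
grip_width: 0.196
```

```bash
python3 p.py 6 1.8 2.5
```

```text
t 26.7 pos [ 506.16 -164.7   140.48] F [ 5.32  3.12 -1.  ] T [ 0.6419 -1.0183 -0.0267] zaxis [ 1.0e-04  3.8e-03 -1.0e+00]
th 184.7 r 22.06 C [ 528.16 -162.45] R 21.99 | press 5.06 tang -2.57 |F| 5.68 cmd-meas 0.15 1.9
[[-0.7, 0.2, 0, 0, 0, 0], [-0.6, 0.4, 0, 0, 0, 0], [-0.6, 0.3, 0, 0, 0, 0], [-0.6, 0.4, 0, 0, 0, 0], [-0.6, 0.4, 0, 0, 0, 0], [-0.6, 0.3, 0, 0, 0, 0]] cmd th 189.6
```

Emit:
{"op": "jog_arm", "data": {"commands": [[-0.7,0.2,0,0,0,0],[-0.6,0.4,0,0,0,0],[-0.6,0.3,0,0,0,0],[-0.6,0.4,0,0,0,0],[-0.6,0.4,0,0,0,0],[-0.6,0.3,0,0,0,0]]}}

```text
time: 27.45
ee_pos: [506.9, -168.3, 140.2]
orientation: [[0.258, 0.966, -0.001], [0.966, -0.258, 0.005], [0.005, -0.002, -1.0]]
ft_force: [4.8, 4.7, -0.9]
grip_width: 0.198
```

```bash
python3 p.py 5 1.8 2.5;  python3 - <<'E'
import glob,cv2,os
f=max(glob.glob('pics/r*.png'),key=os.path.getmtime); b=cv2.imread(f)
cv2.imwrite('pics/z10.png',cv2.resize(b[240:300,290:370],(800,600),interpolation=2))
E
```

```text
t 27.5 pos [ 506.86 -168.35  140.18] F [ 4.84  4.47 -0.89] T [ 0.8125 -0.9532 -0.0468] zaxis [-9.e-04  5.e-03 -1.e+00]
th 193.8 r 22.02 C [ 528.14 -162.53] R 21.99 | press 5.29 tang -2.74 |F| 5.96 cmd-meas 0.21 2.49
[[-0.6, 0.4, 0, 0, 0, 0], [-0.5, 0.5, 0, 0, 0, 0], [-0.6, 0.4, 0, 0, 0, 0], [-0.5, 0.5, 0, 0, 0, 0], [-0.5, 0.5, 0, 0, 0, 0]] cmd th 200.2
```

View pics/z10.png

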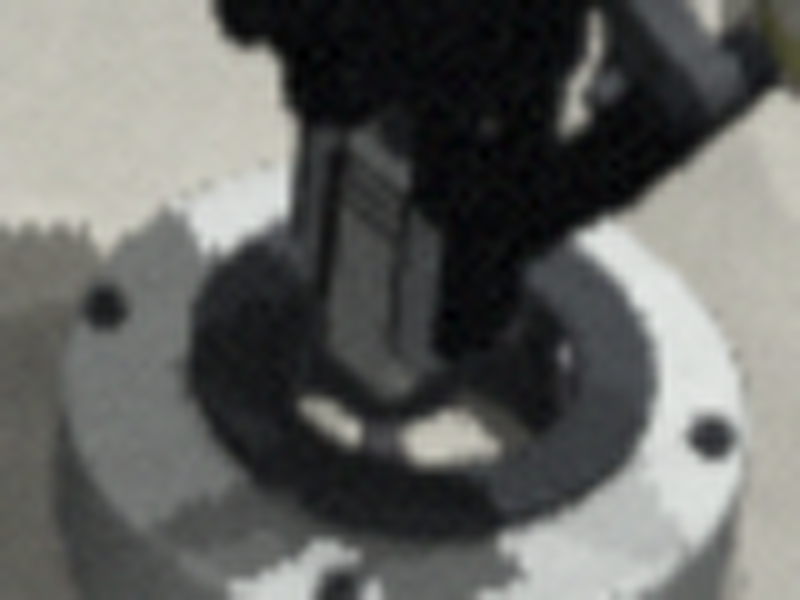

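Emit:
{"op": "jog_arm", "data": {"commands": [[-0.6,0.4,0,0,0,0],[-0.5,0.5,0,0,0,0],[-0.6,0.4,0,0,0,0],[-0.5,0.5,0,0,0,0],[-0.5,0.5,0,0,0,0]]}}

```text
time: 28.12
ee_pos: [508.0, -171.4, 139.9]
orientation: [[0.258, 0.966, -0.002], [0.966, -0.258, 0.006], [0.005, -0.004, -1.0]]
ft_force: [3.3, 4.0, -0.2]
grip_width: 0.195
```

```bash
python3 p.py 3 1.5 2.5
```

```text
t 28.175 pos [ 507.97 -171.42  139.93] F [ 3.22  3.96 -1.03] T [ 0.8962 -0.6574  0.013 ] zaxis [-0.0023  0.0054 -1.    ]
th 201.9 r 22.02 C [ 528.13 -162.59] R 21.99 | press 4.35 tang -2.60 |F| 5.07 cmd-meas 0.09 2.82
[[-0.5, 0.4, 0, 0, 0, 0], [-0.4, 0.4, 0, 0, 0, 0], [-0.4, 0.4, 0, 0, 0, 0]] cmd th 209.2
```

```bash
python3 p.py 4 1.4 3.2 -r
```

```text
t 28.225 pos [ 507.98 -171.47  139.93] F [ 3.12  3.97 -1.17] T [ 0.8604 -0.685  -0.0164] zaxis [-0.0023  0.0054 -1.    ]
th 202.0 r 22.00 C [ 528.12 -162.62] R 21.99 | press 4.36 tang -2.48 |F| 5.01 cmd-meas 0.08 2.77
[[-0.5, 0.3, 0, 0, 0, 0], [-0.4, 0.4, 0, 0, 0, 0], [-0.4, 0.4, 0, 0, 0, 0], [-0.3, 0.4, 0, 0, 0, 0]] cmd th 209.2
```

Emit:
{"op": "jog_arm", "data": {"commands": [[-0.5,0.3,-0.2,0,0,0],[-0.4,0.4,-0.2,0,0,0],[-0.4,0.4,0,0,0,0],[-0.3,0.4,0,0,0,0]]}}

```text
time: 28.72
ee_pos: [508.7, -172.9, 139.9]
orientation: [[0.258, 0.966, -0.003], [0.966, -0.258, 0.007], [0.005, -0.005, -1.0]]
ft_force: [3.2, 4.9, -1.0]
grip_width: 0.197
```

```bash
python3 p.py 3 1.4 3
```

```text
t 28.775 pos [ 508.71 -172.99  139.96] F [ 3.37  4.53 -1.14] T [ 0.9872 -0.6849 -0.0161] zaxis [-0.0031  0.0063 -1.    ]
th 206.0 r 21.99 C [ 528.12 -162.64] R 21.98 | press 4.84 tang -2.64 |F| 5.52 cmd-meas 0.14 3.4
[[-0.4, 0.4, 0, 0, 0, 0], [-0.3, 0.4, 0, 0, 0, 0], [-0.3, 0.5, 0, 0, 0, 0]] cmd th 214.7
```

Emit:
{"op": "jog_arm", "data": {"commands": [[-0.4,0.4,0,0,0,0],[-0.3,0.4,0,0,0,0],[-0.3,0.5,0,0,0,0]]}}

```text
time: 29.15
ee_pos: [509.4, -174.0, 139.9]
orientation: [[0.258, 0.966, -0.004], [0.966, -0.258, 0.007], [0.006, -0.006, -1.0]]
ft_force: [1.5, 6.2, 0.2]
grip_width: 0.19
```

```bash
python3 p.py 3 1.3 3
```

```text
t 29.2 pos [ 509.44 -174.03  139.88] F [1.81 6.08 0.17] T [ 1.2654 -0.4287  0.0054] zaxis [-0.0042  0.0073 -1.    ]
th 209.1 r 21.91 C [ 528.11 -162.56] R 21.97 | press 4.51 tang -4.18 |F| 6.15 cmd-meas 0.17 3.9
[[-0.3, 0.4, 0, 0, 0, 0], [-0.3, 0.4, 0, 0, 0, 0], [-0.2, 0.5, 0, 0, 0, 0]] cmd th 219.1
```

Emit:
{"op": "jog_arm", "data": {"commands": [[-0.3,0.4,0,0,0,0],[-0.3,0.4,0,0,0,0],[-0.2,0.5,0,0,0,0]]}}

```text
time: 29.58
ee_pos: [510.2, -174.9, 139.6]
orientation: [[0.258, 0.966, -0.005], [0.966, -0.258, 0.008], [0.006, -0.007, -1.0]]
ft_force: [1.2, 6.1, -0.0]
grip_width: 0.195
```

```bash
python3 p.py 3 1.3 3
```

```text
t 29.625 pos [ 510.17 -174.99  139.61] F [1.31 5.73 0.18] T [ 1.175  -0.2352 -0.0324] zaxis [-0.0052  0.0074 -1.    ]
th 212.3 r 21.90 C [ 528.1  -162.47] R 21.96 | press 3.88 tang -4.01 |F| 5.58 cmd-meas 0.1 4.25
[[-0.2, 0.4, 0, 0, 0, 0], [-0.3, 0.5, 0, 0, 0, 0], [-0.2, 0.4, 0, 0, 0, 0]] cmd th 223.2
```

```bash
python3 p.py 4 1.2 4.5 -r
```

```text
t 29.675 pos [ 510.18 -175.05  139.59] F [1.41 5.59 0.47] T [ 1.1664 -0.2921 -0.0127] zaxis [-0.0051  0.0073 -1.    ]
th 212.5 r 21.93 C [ 528.1  -162.45] R 21.96 | press 4.04 tang -3.82 |F| 5.56 cmd-meas 0.11 4.18
[[-0.4, 0.3, 0, 0, 0, 0], [-0.2, 0.4, 0, 0, 0, 0], [-0.3, 0.4, 0, 0, 0, 0], [-0.2, 0.5, 0, 0, 0, 0]] cmd th 223.2
```

Emit:
{"op": "jog_arm", "data": {"commands": [[-0.4,0.3,-0.2,0,0,0],[-0.2,0.4,-0.2,0,0,0],[-0.3,0.4,0,0,0,0],[-0.2,0.5,0,0,0,0]]}}

```text
time: 30.18
ee_pos: [511.3, -176.7, 139.9]
orientation: [[0.258, 0.966, -0.005], [0.966, -0.258, 0.007], [0.005, -0.007, -1.0]]
ft_force: [1.8, 4.9, -1.6]
grip_width: 0.198
```

```bash
python3 p.py 4 1.3 4.5
```

```text
t 30.225 pos [ 511.41 -176.87  139.91] F [ 1.5   4.61 -2.32] T [ 1.031  -0.2446 -0.0259] zaxis [-0.0048  0.0059 -1.    ]
th 218.3 r 22.02 C [ 528.14 -162.55] R 21.97 | press 3.86 tang -2.90 |F| 4.82 cmd-meas 0.22 3.75
[[-0.3, 0.4, 0, 0, 0, 0], [-0.2, 0.5, 0, 0, 0, 0], [-0.2, 0.5, 0, 0, 0, 0], [-0.2, 0.4, 0, 0, 0, 0]] cmd th 227.9
```

Emit:
{"op": "jog_arm", "data": {"commands": [[-0.4,0.4,0,0,0,0],[-0.2,0.5,0,0,0,0],[-0.2,0.5,0,0,0,0],[-0.2,0.4,0,0,0,0]]}}

```text
time: 30.72
ee_pos: [514.0, -179.9, 141.0]
orientation: [[0.258, 0.966, -0.002], [0.966, -0.258, 0.002], [0.002, -0.002, -1.0]]
ft_force: [2.4, 5.2, -2.7]
grip_width: 0.2
```

```bash
python3 fix.py "[[-.4,.4],[-.2,.5],[-.2,.5],[-.2,.4]]"; python3 p.py 4 1.5 4.8
```

```text
t 30.775 pos [ 514.06 -179.95  141.07] F [ 2.07  5.15 -2.52] T [ 1.111  -0.3574 -0.0097] zaxis [-0.0013  0.0021 -1.    ]
th 229.3 r 22.12 C [ 528.34 -162.95] R 22.00 | press 5.00 tang -1.98 |F| 5.37 cmd-meas 0.37 1.1
[[-0.4, 0.5, 0, 0, 0, 0], [-0.2, 0.5, 0, 0, 0, 0], [-0.2, 0.6, 0, 0, 0, 0], [-0.2, 0.6, 0, 0, 0, 0]] cmd th 232.1
```

```bash
python3 p.py 5 1.8 3 -r
```

```text
t 30.825 pos [ 514.11 -179.99  141.12] F [ 1.93  5.13 -2.48] T [ 1.0695 -0.4184 -0.0037] zaxis [-0.0012  0.002  -1.    ]
th 229.2 r 22.06 C [ 528.39 -163.07] R 21.99 | press 4.99 tang -1.78 |F| 5.30 cmd-meas 0.37 1.02
[[-0.2, 0.7, 0, 0, 0, 0], [-0.3, 0.6, 0, 0, 0, 0], [-0.2, 0.7, 0, 0, 0, 0], [-0.2, 0.7, 0, 0, 0, 0], [-0.2, 0.6, 0, 0, 0, 0]] cmd th 231.8
```

Emit:
{"op": "jog_arm", "data": {"commands": [[-0.2,0.7,0,0,0,0],[-0.3,0.6,0,0,0,0],[-0.2,0.7,0,0,0,0],[-0.2,0.7,0,0,0,0],[-0.2,0.6,0,0,0,0]]}}

```text
time: 31.45
ee_pos: [516.7, -181.8, 141.1]
orientation: [[0.258, 0.966, -0.003], [0.966, -0.258, 0.003], [0.002, -0.003, -1.0]]
ft_force: [-0.0, 6.4, -1.5]
grip_width: 0.196
```

```bash
python3 p.py 5 1.8 3
```

```text
t 31.5 pos [ 516.72 -181.82  141.12] F [ 0.46  5.73 -0.87] T [ 1.1449e+00 -1.2090e-01  8.0000e-04] zaxis [-0.0023  0.0024 -1.    ]
th 237.1 r 21.99 C [ 528.39 -163.08] R 21.99 | press 4.79 tang -2.47 |F| 5.39 cmd-meas 0.39 1.39
[[-0.2, 0.7, 0, 0, 0, 0], [-0.1, 0.7, 0, 0, 0, 0], [-0.1, 0.7, 0, 0, 0, 0], [-0.1, 0.7, 0, 0, 0, 0], [-0.1, 0.7, 0, 0, 0, 0]] cmd th 240.7
```

Emit:
{"op": "jog_arm", "data": {"commands": [[-0.2,0.7,0,0,0,0],[-0.1,0.7,0,0,0,0],[-0.1,0.7,0,0,0,0],[-0.1,0.7,0,0,0,0],[-0.1,0.7,0,0,0,0]]}}

```text
time: 32.12
ee_pos: [520.0, -183.6, 141.2]
orientation: [[0.257, 0.966, -0.002], [0.966, -0.257, 0.002], [0.001, -0.003, -1.0]]
ft_force: [-1.7, 5.4, -0.8]
grip_width: 0.194
```

```bash
python3 p.py 4 1.6 3
```

```text
t 32.175 pos [ 520.01 -183.6   141.19] F [-1.2   5.35 -0.95] T [ 1.1222  0.169  -0.0065] zaxis [-0.0023  0.0016 -1.    ]
th 246.7 r 22.03 C [ 528.46 -163.18] R 21.99 | press 4.40 tang -2.87 |F| 5.25 cmd-meas 0.29 1.09
[[-0.1, 0.6, 0, 0, 0, 0], [-0.1, 0.6, 0, 0, 0, 0], [0.0, 0.7, 0, 0, 0, 0], [0.0, 0.6, 0, 0, 0, 0]] cmd th 249.5
```

Emit:
{"op": "jog_arm", "data": {"commands": [[-0.1,0.6,0,0,0,0],[-0.1,0.6,0,0,0,0],[0,0.7,0,0,0,0],[0,0.6,0,0,0,0]]}}

```text
time: 32.67
ee_pos: [522.1, -184.4, 141.1]
orientation: [[0.257, 0.966, -0.003], [0.966, -0.257, 0.002], [0.001, -0.003, -1.0]]
ft_force: [-1.8, 5.2, -0.5]
grip_width: 0.193
```

```bash
python3 p.py 3 1.4 3
```

```text
t 32.725 pos [ 522.15 -184.36  141.06] F [-1.55  6.19 -0.14] T [ 1.1339  0.3341 -0.0329] zaxis [-0.0031  0.0019 -1.    ]
th 252.4 r 21.98 C [ 528.47 -163.19] R 21.98 | press 4.74 tang -3.11 |F| 5.67 cmd-meas 0.41 1.39
[[0.0, 0.5, 0, 0, 0, 0], [0.1, 0.6, 0, 0, 0, 0], [0.0, 0.5, 0, 0, 0, 0]] cmd th 255.9
```

Emit:
{"op": "jog_arm", "data": {"commands": [[0,0.5,0,0,0,0],[0.1,0.6,0,0,0,0],[0,0.5,0,0,0,0]]}}

```text
time: 33.1
ee_pos: [523.2, -184.5, 140.9]
orientation: [[0.257, 0.966, -0.005], [0.966, -0.257, 0.002], [0.001, -0.005, -1.0]]
ft_force: [-3.8, 5.0, -0.7]
grip_width: 0.194
```

```bash
python3 p.py 3 1.3 3
```

```text
t 33.15 pos [ 523.21 -184.57  140.9 ] F [-3.68  5.08  0.29] T [ 1.1145  0.7089 -0.0559] zaxis [-0.0048  0.0023 -1.    ]
th 254.8 r 21.93 C [ 528.42 -163.15] R 21.97 | press 4.01 tang -4.57 |F| 6.08 cmd-meas 0.42 2.09
[[0.1, 0.5, 0, 0, 0, 0], [0.1, 0.5, 0, 0, 0, 0], [0.0, 0.5, 0, 0, 0, 0]] cmd th 260.1
```

Emit:
{"op": "jog_arm", "data": {"commands": [[0.1,0.5,0,0,0,0],[0.1,0.5,0,0,0,0],[0,0.5,0,0,0,0]]}}

```text
time: 33.52
ee_pos: [524.7, -184.9, 140.7]
orientation: [[0.257, 0.966, -0.005], [0.966, -0.257, 0.002], [0.001, -0.005, -1.0]]
ft_force: [-2.9, 4.6, -1.1]
grip_width: 0.197
```

```bash
python3 p.py 3 1.3 3.5
```

```text
t 33.575 pos [ 524.72 -184.93  140.77] F [-2.68  4.69 -1.36] T [ 0.9485  0.5596 -0.0314] zaxis [-0.0044  0.0018 -1.    ]
th 259.0 r 21.97 C [ 528.43 -163.16] R 21.97 | press 3.85 tang -3.38 |F| 5.12 cmd-meas 0.36 1.96
[[0.0, 0.5, 0, 0, 0, 0], [0.1, 0.5, 0, 0, 0, 0], [0.1, 0.5, 0, 0, 0, 0]] cmd th 264.0
```

Emit:
{"op": "jog_arm", "data": {"commands": [[-0.1,0.5,0,0,0,0],[0.1,0.5,0,0,0,0],[0.1,0.5,0,0,0,0]]}}

```text
time: 33.95
ee_pos: [526.2, -185.2, 140.7]
orientation: [[0.257, 0.966, -0.005], [0.966, -0.257, 0.002], [0.001, -0.005, -1.0]]
ft_force: [-3.0, 5.0, -1.1]
grip_width: 0.194
```

```bash
python3 fix.py "[[-.1,.5],[.1,.5],[.1,.5]]"; python3 p.py 4 1.3 3.8
```

```text
t 34.0 pos [ 526.2  -185.23  140.75] F [-3.02  4.49 -1.26] T [ 0.931   0.5789 -0.0475] zaxis [-0.0045  0.0018 -1.    ]
th 262.7 r 22.01 C [ 528.48 -163.2 ] R 21.97 | press 3.93 tang -3.27 |F| 5.11 cmd-meas 0.48 1.93
[[0.2, 0.5, 0, 0, 0, 0], [0.1, 0.5, 0, 0, 0, 0], [0.1, 0.5, 0, 0, 0, 0], [0.2, 0.5, 0, 0, 0, 0]] cmd th 267.6
```

Emit:
{"op": "jog_arm", "data": {"commands": [[0,0.5,0,0,0,0],[0.1,0.5,0,0,0,0],[0.1,0.5,0,0,0,0],[0.2,0.5,0,0,0,0]]}}

```text
time: 34.5
ee_pos: [528.3, -185.4, 140.8]
orientation: [[0.257, 0.966, -0.004], [0.966, -0.257, 0.002], [0.001, -0.005, -1.0]]
ft_force: [-2.6, 5.0, -2.5]
grip_width: 0.195
```

```bash
python3 fix.py "[[0,.5],[.1,.5],[.1,.5],[.2,.5]]"; python3 p.py 4 1.5 4
```

```text
t 34.55 pos [ 528.32 -185.35  140.77] F [-2.33  5.23 -2.05] T [ 0.9787  0.4991 -0.0071] zaxis [-0.0041  0.0018 -1.    ]
th 268.4 r 21.96 C [ 528.48 -163.19] R 21.97 | press 4.62 tang -2.42 |F| 5.21 cmd-meas 0.68 1.75
[[0.3, 0.5, 0, 0, 0, 0], [0.2, 0.6, 0, 0, 0, 0], [0.3, 0.5, 0, 0, 0, 0], [0.2, 0.6, 0, 0, 0, 0]] cmd th 272.8
```

Emit:
{"op": "jog_arm", "data": {"commands": [[0.2,0.5,0,0,0,0],[0.2,0.6,0,0,0,0],[0.3,0.5,0,0,0,0],[0.2,0.6,0,0,0,0]]}}

```text
time: 35.05
ee_pos: [531.3, -185.3, 141.3]
orientation: [[0.257, 0.966, -0.002], [0.966, -0.257, 0.001], [0.0, -0.002, -1.0]]
ft_force: [-3.1, 5.1, -1.3]
grip_width: 0.194
```

```bash
python3 fix.py "[[.2,.5],[.2,.6],[.3,.5],[.2,.6]]"; python3 p.py 6 1.8 4
```

```text
t 35.1 pos [ 531.36 -185.35  141.27] F [-3.46  5.01 -1.26] T [ 0.9413  0.6829 -0.0513] zaxis [-2.1e-03  8.0e-04 -1.0e+00]
th 276.2 r 22.11 C [ 528.74 -163.28] R 21.99 | press 4.82 tang -2.71 |F| 5.53 cmd-meas 0.39 0.78
[[0.2, 0.7, 0, 0, 0, 0], [0.4, 0.6, 0, 0, 0, 0], [0.3, 0.6, 0, 0, 0, 0], [0.3, 0.6, 0, 0, 0, 0], [0.4, 0.7, 0, 0, 0, 0], [0.4, 0.5, 0, 0, 0, 0]] cmd th 278.2
```

Emit:
{"op": "jog_arm", "data": {"commands": [[0.2,0.7,0,0,0,0],[0.4,0.6,0,0,0,0],[0.4,0.6,0,0,0,0],[0.4,0.6,0,0,0,0],[0.4,0.6,0,0,0,0],[0.4,0.5,0,0,0,0]]}}

```text
time: 35.85
ee_pos: [535.5, -184.4, 141.4]
orientation: [[0.257, 0.966, -0.002], [0.966, -0.257, 0.0], [-0.0, -0.002, -1.0]]
ft_force: [-3.6, 3.7, -1.6]
grip_width: 0.19
```

```bash
python3 fix.py "[[.2,.7],[.4,.6],[.4,.6],[.4,.6],[.4,.6],[.4,.5]]"; python3 p.py 6 1.7 3.5
```

```text
t 35.9 pos [ 535.57 -184.4   141.44] F [-3.38  4.05 -1.32] T [ 0.7794  0.687  -0.0242] zaxis [-1.2e-03  1.0e-04 -1.0e+00]
th 287.2 r 22.06 C [ 528.89 -163.32] R 22.00 | press 4.48 tang -1.96 |F| 4.89 cmd-meas 0.15 0.54
[[0.1, 0.7, 0, 0, 0, 0], [0.4, 0.5, 0, 0, 0, 0], [0.4, 0.6, 0, 0, 0, 0], [0.5, 0.5, 0, 0, 0, 0], [0.4, 0.5, 0, 0, 0, 0], [0.5, 0.5, 0, 0, 0, 0]] cmd th 288.6
```

Emit:
{"op": "jog_arm", "data": {"commands": [[0.2,0.6,0,0,0,0],[0.4,0.5,0,0,0,0],[0.4,0.6,0,0,0,0],[0.5,0.5,0,0,0,0],[0.4,0.5,0,0,0,0]]}}

```text
time: 36.52
ee_pos: [538.5, -183.4, 141.5]
orientation: [[0.257, 0.966, -0.002], [0.966, -0.257, -0.0], [-0.001, -0.002, -1.0]]
ft_force: [-4.7, 3.7, -1.7]
grip_width: 0.199
```

```bash
python3 fix.py "[[.2,.6],[.4,.5],[.4,.6],[.5,.5],[.4,.5]]"; python3 p.py 4 1.5 3
```

```text
t 36.575 pos [ 538.54 -183.34  141.45] F [-4.01  4.09 -1.14] T [ 0.6222  0.9808 -0.0129] zaxis [-0.002 -0.    -1.   ]
th 294.9 r 22.06 C [ 529.01 -163.34] R 22.00 | press 4.73 tang -2.57 |F| 5.38 cmd-meas 0.23 0.75
[[0.3, 0.5, 0, 0, 0, 0], [0.4, 0.4, 0, 0, 0, 0], [0.4, 0.5, 0, 0, 0, 0], [0.5, 0.4, 0, 0, 0, 0]] cmd th 296.9
```

Emit:
{"op": "jog_arm", "data": {"commands": [[0.3,0.5,0,0,0,0],[0.4,0.4,0,0,0,0],[0.4,0.5,0,0,0,0],[0.5,0.4,0,0,0,0]]}}

```text
time: 37.08
ee_pos: [540.2, -182.5, 141.3]
orientation: [[0.257, 0.966, -0.004], [0.966, -0.257, -0.0], [-0.001, -0.004, -1.0]]
ft_force: [-7.4, 1.9, 0.2]
grip_width: 0.196
```

```bash
python3 p.py 3 1.3 3
```

```text
t 37.125 pos [ 540.19 -182.45  141.31] F [-7.18  1.83 -0.11] T [ 0.373   1.4841 -0.0147] zaxis [-3.7e-03 -4.0e-04 -1.0e+00]
th 299.4 r 21.97 C [ 529.   -163.35] R 21.99 | press 4.88 tang -5.14 |F| 7.09 cmd-meas 0.41 1.46
[[0.4, 0.3, 0, 0, 0, 0], [0.4, 0.4, 0, 0, 0, 0], [0.4, 0.3, 0, 0, 0, 0]] cmd th 303.1
```

Emit:
{"op": "jog_arm", "data": {"commands": [[0.4,0.3,0,0,0,0],[0.4,0.2,0,0,0,0]]}}

```text
time: 37.38
ee_pos: [540.9, -181.9, 141.2]
orientation: [[0.257, 0.966, -0.003], [0.966, -0.257, -0.001], [-0.002, -0.003, -1.0]]
ft_force: [-5.7, 2.0, -1.0]
grip_width: 0.198
```

```bash
python3 fix.py "[[.4,.3],[.4,.2]]"; python3 p.py 3 1.3 3
```

```text
t 37.425 pos [ 540.95 -181.91  141.25] F [-5.88  1.69 -1.02] T [ 0.3241  1.2992 -0.0688] zaxis [-3.2e-03 -6.0e-04 -1.0e+00]
th 302.0 r 21.95 C [ 528.97 -163.36] R 21.97 | press 4.43 tang -4.19 |F| 6.10 cmd-meas 0.3 1.38
[[0.3, 0.4, 0, 0, 0, 0], [0.4, 0.3, 0, 0, 0, 0], [0.4, 0.3, 0, 0, 0, 0]] cmd th 305.5
```

Emit:
{"op": "jog_arm", "data": {"commands": [[0.4,0.4,0,0,0,0],[0.4,0.3,0,0,0,0],[0.4,0.3,0,0,0,0]]}}

```text
time: 37.8
ee_pos: [542.4, -181.1, 141.3]
orientation: [[0.257, 0.966, -0.003], [0.966, -0.257, -0.001], [-0.002, -0.003, -1.0]]
ft_force: [-6.4, 1.2, -1.9]
grip_width: 0.195
```

```bash
python3 fix.py "[[.4,.4],[.4,.3],[.4,.3]]"; python3 p.py 4 1.3 3.3
```

```text
t 37.85 pos [ 542.38 -181.04  141.34] F [-5.83  1.73 -1.71] T [ 0.3347  1.2042 -0.021 ] zaxis [-2.8e-03 -7.0e-04 -1.0e+00]
th 306.2 r 22.03 C [ 529.04 -163.35] R 21.98 | press 4.58 tang -3.56 |F| 5.80 cmd-meas 0.25 1.22
[[0.3, 0.4, 0, 0, 0, 0], [0.5, 0.3, 0, 0, 0, 0], [0.4, 0.3, 0, 0, 0, 0], [0.4, 0.2, 0, 0, 0, 0]] cmd th 309.4
```

Emit:
{"op": "jog_arm", "data": {"commands": [[0.3,0.4,0,0,0,0],[0.5,0.3,0,0,0,0],[0.4,0.3,0,0,0,0],[0.4,0.2,0,0,0,0]]}}

```text
time: 38.35
ee_pos: [543.9, -179.8, 141.3]
orientation: [[0.257, 0.966, -0.003], [0.966, -0.257, -0.001], [-0.001, -0.003, -1.0]]
ft_force: [-5.8, 1.4, -1.5]
grip_width: 0.199
```

```bash
python3 p.py 5 1.5 3.5
```

```text
t 38.4 pos [ 543.93 -179.75  141.33] F [-5.5   1.78 -1.51] T [ 0.3818  1.1908 -0.0089] zaxis [-2.8e-03 -6.0e-04 -1.0e+00]
th 311.5 r 21.98 C [ 529.06 -163.35] R 21.97 | press 4.91 tang -2.92 |F| 5.71 cmd-meas 0.42 1.17
[[0.5, 0.3, 0, 0, 0, 0], [0.5, 0.3, 0, 0, 0, 0], [0.5, 0.3, 0, 0, 0, 0], [0.6, 0.2, 0, 0, 0, 0], [0.5, 0.3, 0, 0, 0, 0]] cmd th 314.5
```

Emit:
{"op": "jog_arm", "data": {"commands": [[0.5,0.3,0,0,0,0],[0.5,0.3,0,0,0,0],[0.5,0.3,0,0,0,0],[0.6,0.2,0,0,0,0],[0.5,0.3,0,0,0,0]]}}

```text
time: 39.02
ee_pos: [546.1, -177.7, 141.4]
orientation: [[0.257, 0.966, -0.002], [0.966, -0.257, -0.001], [-0.002, -0.002, -1.0]]
ft_force: [-6.3, 1.0, -1.6]
grip_width: 0.196
```

```bash
python3 p.py 7 1.9 3.3
```

```text
t 39.075 pos [ 546.16 -177.66  141.45] F [-5.66  1.12 -1.14] T [ 0.3171  1.1422 -0.0076] zaxis [-2.1e-03 -9.0e-04 -1.0e+00]
th 319.1 r 22.09 C [ 529.23 -163.28] R 21.99 | press 4.91 tang -2.48 |F| 5.50 cmd-meas 0.3 0.98
[[0.7, 0.3, 0, 0, 0, 0], [0.7, 0.3, 0, 0, 0, 0], [0.7, 0.2, 0, 0, 0, 0], [0.7, 0.2, 0, 0, 0, 0], [0.7, 0.2, 0, 0, 0, 0], [0.7, 0.2, 0, 0, 0, 0], [0.8, 0.2, 0, 0, 0, 0]] cmd th 321.6
```

Emit:
{"op": "jog_arm", "data": {"commands": [[0.7,0.3,0,0,0,0],[0.7,0.3,0,0,0,0],[0.7,0.2,0,0,0,0],[0.7,0.2,0,0,0,0],[0.7,0.2,0,0,0,0],[0.7,0.2,0,0,0,0],[0.8,0.2,0,0,0,0]]}}

```text
time: 39.95
ee_pos: [548.9, -173.6, 141.5]
orientation: [[0.257, 0.966, -0.002], [0.966, -0.257, -0.002], [-0.002, -0.002, -1.0]]
ft_force: [-5.7, 0.5, -1.3]
grip_width: 0.193
```

```bash
python3 p.py 4 1.7 3.2
```

```text
t 40.0 pos [ 548.98 -173.56  141.53] F [-5.84  0.47 -1.15] T [0.1089 1.1521 0.0025] zaxis [-0.0022 -0.0016 -1.    ]
th 331.5 r 22.06 C [ 529.35 -163.21] R 22.00 | press 4.99 tang -2.16 |F| 5.44 cmd-meas 0.33 1.25
[[0.7, 0.1, 0, 0, 0, 0], [0.6, 0.1, 0, 0, 0, 0], [0.7, 0.1, 0, 0, 0, 0], [0.6, 0.1, 0, 0, 0, 0]] cmd th 334.7
```

Emit:
{"op": "jog_arm", "data": {"commands": [[0.7,0.1,0,0,0,0],[0.6,0.1,0,0,0,0],[0.7,0.1,0,0,0,0],[0.6,0.1,0,0,0,0]]}}

```text
time: 40.5
ee_pos: [550.0, -171.5, 141.6]
orientation: [[0.257, 0.966, -0.002], [0.966, -0.257, -0.003], [-0.003, -0.002, -1.0]]
ft_force: [-6.8, -0.7, -0.9]
grip_width: 0.197
```

```bash
python3 p.py 3 1.4 2.9
```

```text
t 40.55 pos [ 550.03 -171.47  141.61] F [-6.11 -0.7  -1.5 ] T [-0.1446  1.2582  0.0192] zaxis [-0.0022 -0.0024 -1.    ]
th 337.1 r 22.07 C [ 529.45 -163.15] R 22.00 | press 5.12 tang -2.89 |F| 5.88 cmd-meas 0.3 1.61
[[0.5, 0.0, 0, 0, 0, 0], [0.6, 0.0, 0, 0, 0, 0], [0.5, 0.0, 0, 0, 0, 0]] cmd th 341.2
```

Emit:
{"op": "jog_arm", "data": {"commands": [[0.5,-0.1,0,0,0,0],[0.6,0,0,0,0,0],[0.5,0,0,0,0,0]]}}

```text
time: 40.92
ee_pos: [550.4, -170.1, 141.7]
orientation: [[0.257, 0.966, -0.002], [0.966, -0.257, -0.003], [-0.003, -0.001, -1.0]]
ft_force: [-6.2, -1.5, -1.2]
grip_width: 0.193
```

```bash
python3 fix.py "[[.5,-.1],[.6,0],[.5,0]]"; python3 p.py 3 1.4 2.9
```

```text
t 40.975 pos [ 550.44 -170.06  141.68] F [-6.15 -1.35 -1.29] T [-0.265   1.2144 -0.0023] zaxis [-0.0019 -0.0028 -1.    ]
th 340.8 r 21.99 C [ 529.46 -163.16] R 21.99 | press 4.98 tang -3.05 |F| 5.84 cmd-meas 0.2 1.74
[[0.5, 0.1, 0, 0, 0, 0], [0.6, 0.0, 0, 0, 0, 0], [0.5, -0.0, 0, 0, 0, 0]] cmd th 345.3
```

Emit:
{"op": "jog_arm", "data": {"commands": [[0.5,0,0,0,0,0],[0.6,0,0,0,0,0],[0.5,-0.1,0,0,0,0]]}}

```text
time: 41.35
ee_pos: [550.6, -169.2, 141.7]
orientation: [[0.256, 0.967, -0.002], [0.967, -0.256, -0.005], [-0.005, -0.001, -1.0]]
ft_force: [-6.2, -3.5, -2.4]
grip_width: 0.203
```

```bash
python3 fix.py "[[.5,0],[.6,0],[.5,-.1]]"; python3 p.py 3 1.3 2.9
```

```text
t 41.4 pos [ 550.63 -169.12  141.74] F [-6.58 -3.92 -1.95] T [-0.8863  1.4124 -0.0177] zaxis [-0.0022 -0.0045 -1.    ]
th 343.0 r 21.92 C [ 529.42 -163.21] R 21.97 | press 5.02 tang -5.71 |F| 7.60 cmd-meas 0.18 2.56
[[0.5, 0.1, 0, 0, 0, 0], [0.5, -0.1, 0, 0, 0, 0], [0.5, -0.0, 0, 0, 0, 0]] cmd th 349.6
```

Emit:
{"op": "jog_arm", "data": {"commands": [[0.5,-0.1,0,0,0,0],[0.4,-0.1,0,0,0,0]]}}

```text
time: 41.65
ee_pos: [550.8, -168.3, 141.8]
orientation: [[0.257, 0.967, -0.002], [0.967, -0.257, -0.005], [-0.005, -0.0, -1.0]]
ft_force: [-7.2, -3.6, -1.3]
grip_width: 0.195
```

```bash
python3 fix.py "[[.5,-.1],[.4,-.1]]"; python3 p.py 3 1.2 2.9
```

```text
t 41.7 pos [ 550.82 -168.28  141.84] F [-6.41 -3.23 -1.37] T [-0.771   1.2848  0.0051] zaxis [-0.0016 -0.0044 -1.    ]
th 345.4 r 21.94 C [ 529.41 -163.23] R 21.96 | press 4.95 tang -4.83 |F| 6.92 cmd-meas 0.06 2.56
[[0.5, 0.2, 0, 0, 0, 0], [0.5, -0.1, 0, 0, 0, 0], [0.4, -0.1, 0, 0, 0, 0]] cmd th 352.0
```

Emit:
{"op": "jog_arm", "data": {"commands": [[0.5,0,0,0,0,0],[0.5,-0.1,0,0,0,0],[0.4,-0.1,0,0,0,0]]}}

```text
time: 42.08
ee_pos: [551.2, -166.7, 142.0]
orientation: [[0.257, 0.966, -0.001], [0.966, -0.257, -0.004], [-0.004, 0.0, -1.0]]
ft_force: [-4.4, -3.8, -0.8]
grip_width: 0.195
```

```bash
python3 fix.py "[[.5,0],[.5,-.1],[.4,-.1]]"; python3 p.py 3 1.3 3.2
```

```text
t 42.125 pos [ 551.19 -166.7   141.96] F [-4.81 -2.89 -0.85] T [-0.6472  1.152  -0.0618] zaxis [-0.001  -0.0041 -1.    ]
th 349.6 r 22.00 C [ 529.44 -163.19] R 21.97 | press 4.50 tang -3.80 |F| 5.89 cmd-meas 0.02 2.29
[[0.6, 0.2, 0, 0, 0, 0], [0.4, -0.1, 0, 0, 0, 0], [0.5, -0.1, 0, 0, 0, 0]] cmd th 355.6
```

Emit:
{"op": "jog_arm", "data": {"commands": [[0.6,0.1,0,0,0,0],[0.4,-0.1,0,0,0,0],[0.5,-0.1,0,0,0,0]]}}

```text
time: 42.5
ee_pos: [551.5, -165.3, 142.0]
orientation: [[0.257, 0.967, -0.001], [0.967, -0.257, -0.005], [-0.005, -0.0, -1.0]]
ft_force: [-5.5, -3.4, -1.3]
grip_width: 0.196
```

```bash
python3 fix.py "[[.6,.1],[.4,-.1],[.5,-.1]]"; python3 p.py 4 1.4 3.5
```

```text
t 42.55 pos [ 551.45 -165.29  141.97] F [-5.76 -3.43 -1.13] T [-0.7033  1.2192 -0.014 ] zaxis [-0.0012 -0.0044 -1.    ]
th 353.1 r 22.00 C [ 529.47 -163.14] R 21.97 | press 5.18 tang -3.92 |F| 6.49 cmd-meas 0.2 2.39
[[0.6, -0.0, 0, 0, 0, 0], [0.5, -0.2, 0, 0, 0, 0], [0.5, -0.1, 0, 0, 0, 0], [0.5, -0.2, 0, 0, 0, 0]] cmd th 359.3
```

Emit:
{"op": "jog_arm", "data": {"commands": [[0.6,-0.1,0,0,0,0],[0.5,-0.2,0,0,0,0],[0.5,-0.1,0,0,0,0],[0.5,-0.2,0,0,0,0]]}}

```text
time: 43.05
ee_pos: [551.5, -163.1, 142.1]
orientation: [[0.257, 0.966, -0.001], [0.966, -0.257, -0.004], [-0.004, 0.0, -1.0]]
ft_force: [-5.3, -3.3, -0.6]
grip_width: 0.194
```

```bash
python3 fix.py "[[.6,-.1],[.5,-.2],[.5,-.1],[.5,-.2]]"; python3 p.py 6 1.7 3.2
```

```text
t 43.1 pos [ 551.54 -163.02  142.05] F [-5.35 -2.85 -0.88] T [-0.5652  1.1704 -0.0497] zaxis [-8.0e-04 -4.1e-03 -1.0e+00]
th 359.1 r 21.97 C [ 529.48 -163.13] R 21.96 | press 5.29 tang -2.74 |F| 5.95 cmd-meas 0.27 2.24
[[0.6, -0.2, 0, 0, 0, 0], [0.7, -0.2, 0, 0, 0, 0], [0.6, -0.3, 0, 0, 0, 0], [0.6, -0.3, 0, 0, 0, 0], [0.6, -0.3, 0, 0, 0, 0], [0.5, -0.3, 0, 0, 0, 0]] cmd th 4.8
```

Emit:
{"op": "jog_arm", "data": {"commands": [[0.6,-0.2,0,0,0,0],[0.7,-0.2,0,0,0,0],[0.6,-0.3,0,0,0,0],[0.6,-0.3,0,0,0,0],[0.6,-0.3,0,0,0,0],[0.5,-0.3,0,0,0,0]]}}

```text
time: 43.85
ee_pos: [551.3, -159.4, 142.3]
orientation: [[0.257, 0.967, 0.0], [0.966, -0.257, -0.005], [-0.005, 0.002, -1.0]]
ft_force: [-4.8, -3.7, -1.3]
grip_width: 0.199
```

```bash
python3 p.py 7 2.2 3.2
```

```text
t 43.9 pos [ 551.25 -159.35  142.26] F [-4.36 -3.92 -1.12] T [-0.7816  0.9644 -0.0228] zaxis [ 3.0e-04 -4.8e-03 -1.0e+00]
th 8.3 r 22.00 C [ 529.51 -163.04] R 21.97 | press 4.86 tang -3.00 |F| 5.71 cmd-meas 0.22 2.52
[[0.8, -0.4, 0, 0, 0, 0], [0.7, -0.5, 0, 0, 0, 0], [0.7, -0.4, 0, 0, 0, 0], [0.7, -0.6, 0, 0, 0, 0], [0.6, -0.5, 0, 0, 0, 0], [0.7, -0.6, 0, 0, 0, 0], [0.6, -0.6, 0, 0, 0, 0]] cmd th 14.7
```

Emit:
{"op": "jog_arm", "data": {"commands": [[0.8,-0.4,0,0,0,0],[0.7,-0.5,0,0,0,0],[0.7,-0.4,0,0,0,0],[0.7,-0.6,0,0,0,0],[0.6,-0.5,0,0,0,0],[0.7,-0.6,0,0,0,0],[0.6,-0.6,0,0,0,0]]}}

```text
time: 44.78
ee_pos: [549.5, -153.5, 142.5]
orientation: [[0.257, 0.966, 0.002], [0.966, -0.257, -0.004], [-0.004, 0.003, -1.0]]
ft_force: [-2.2, -4.5, -1.4]
grip_width: 0.195
```

```bash
python3 p.py 6 2.2 3.2
python3 - <<'E'
from h import *
s=read_state(); snap('wrist','w11')
f='pics/w11.png'; b=cv2.imread(f)
import glob,os
r=cv2.imread(max(glob.glob('pics/r*.png'),key=os.path.getmtime))
cv2.imwrite('pics/z11.png',np.hstack([cv2.resize(r[240:300,290:370],(400,300),interpolation=2),cv2.resize(b[130:280,180:380],(400,300),interpolation=2)]))
E
```

```text
t 44.825 pos [ 549.52 -153.46  142.52] F [-2.76 -4.08 -1.29] T [-0.8711  0.6446 -0.0207] zaxis [ 0.002  -0.0042 -1.    ]
th 23.7 r 22.06 C [ 529.54 -162.81] R 21.99 | press 4.24 tang -2.50 |F| 4.92 cmd-meas 0.09 2.3
[[0.7, -0.5, 0, 0, 0, 0], [0.6, -0.6, 0, 0, 0, 0], [0.6, -0.7, 0, 0, 0, 0], [0.5, -0.7, 0, 0, 0, 0], [0.5, -0.7, 0, 0, 0, 0], [0.5, -0.7, 0, 0, 0, 0]] cmd th 29.7
```

View pics/z11.png

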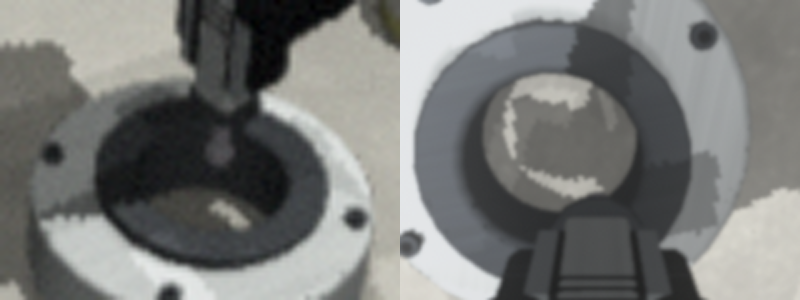

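Emit:
{"op": "jog_arm", "data": {"commands": [[0.6,-0.5,0,0,0,0],[0.6,-0.6,0,0,0,0],[0.6,-0.7,0,0,0,0],[0.5,-0.7,0,0,0,0]]}}

```text
time: 45.38
ee_pos: [547.9, -150.5, 142.7]
orientation: [[0.257, 0.966, 0.003], [0.966, -0.257, -0.004], [-0.003, 0.004, -1.0]]
ft_force: [-2.5, -3.9, -0.5]
grip_width: 0.196
```

```bash
python3 fix.py "[[.6,-.5],[.6,-.6],[.6,-.7],[.5,-.7]]"; python3 p.py 7 2.2 3.2
```

```text
t 45.425 pos [ 547.82 -150.4   142.63] F [-2.53 -4.06 -0.1 ] T [-0.9423  0.5395  0.0073] zaxis [ 0.0022 -0.0033 -1.    ]
th 32.8 r 22.04 C [ 529.55 -162.72] R 21.99 | press 4.37 tang -2.20 |F| 4.89 cmd-meas 0.16 2.09
[[0.6, -0.6, 0, 0, 0, 0], [0.5, -0.7, 0, 0, 0, 0], [0.4, -0.8, 0, 0, 0, 0], [0.5, -0.7, 0, 0, 0, 0], [0.4, -0.8, 0, 0, 0, 0], [0.3, -0.8, 0, 0, 0, 0], [0.4, -0.8, 0, 0, 0, 0]] cmd th 38.2
```

Emit:
{"op": "jog_arm", "data": {"commands": [[0.6,-0.6,0,0,0,0],[0.5,-0.7,0,0,0,0],[0.5,-0.8,0,0,0,0],[0.5,-0.7,0,0,0,0],[0.4,-0.8,0,0,0,0],[0.4,-0.8,0,0,0,0],[0.4,-0.8,0,0,0,0]]}}

```text
time: 46.3
ee_pos: [543.9, -145.7, 142.7]
orientation: [[0.257, 0.966, 0.003], [0.966, -0.257, -0.003], [-0.003, 0.004, -1.0]]
ft_force: [-1.3, -5.1, -1.4]
grip_width: 0.194
```

```bash
python3 fix.py "[[.6,-.6],[.5,-.7],[.5,-.8],[.5,-.7],[.4,-.8],[.4,-.8],[.4,-.8]]"; python3 p.py 7 2.4 3.2
python3 - <<'E'
from h import *
s=read_state(); snap('wrist','w12')
b=cv2.imread('pics/w12.png')
import glob,os
r=cv2.imread(max(glob.glob('pics/r*.png'),key=os.path.getmtime))
cv2.imwrite('pics/z12.png',np.hstack([cv2.resize(r[240:300,290:370],(400,300),interpolation=2),cv2.resize(b[130:280,180:380],(400,300),interpolation=2)]))
E
```

```text
t 46.35 pos [ 543.81 -145.67  142.64] F [-1.92 -5.02 -0.38] T [-0.9545  0.3756 -0.0318] zaxis [ 0.0028 -0.0031 -1.    ]
th 48.6 r 22.08 C [ 529.53 -162.59] R 22.01 | press 4.58 tang -1.67 |F| 4.88 cmd-meas 0.4 1.99
[[0.2, -0.9, 0, 0, 0, 0], [0.3, -0.9, 0, 0, 0, 0], [0.3, -0.9, 0, 0, 0, 0], [0.2, -0.9, 0, 0, 0, 0], [0.2, -1.0, 0, 0, 0, 0], [0.1, -0.9, 0, 0, 0, 0], [0.1, -0.9, 0, 0, 0, 0]] cmd th 53.7
```

View pics/z12.png

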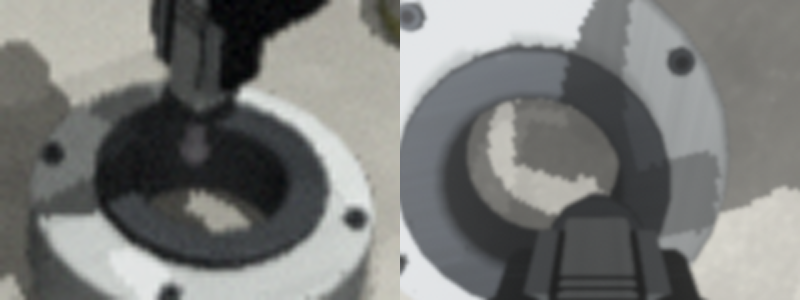

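Run:
```python
from h import *
go([530,-162.9,142]); go([566,187,230],75.1)
```

```text
tool shift [-20.3   -8.8    0.63] yaw now 75.09 tooltilt [ 0.0026 -0.003  -1.    ]
tool shift [326.89 -63.72 -88.32] yaw now 75.09 tooltilt [ 0.0026 -0.003  -1.    ]
turn tool z by -0.0051462642999240416
```

Emit:
{"op": "jog_arm", "data": {"commands": [[-2,-0.5,0,0,0,0],[-6,-2.5,0,0,0,0],[-6,-3,0,0,0,0],[-6,-3,0,0,0,0],[0,0,-10,0,0,0],[0,0,-20,0,0,0],[0,0,-30,0,0,0],[0,0,-35,0,0,0],[0,0,-5,0,0,0]]}}

```text
time: 47.52
ee_pos: [530.5, -162.1, 245.3]
orientation: [[0.257, 0.966, 0.006], [0.966, -0.257, -0.003], [-0.001, 0.007, -1.0]]
ft_force: [0.7, 0.2, -0.5]
grip_width: 0.196
```

Run:
```python
from h import *
s=read_state(); snap('wrist','w13');snap('scene','s13');snap('top','t13'); print(s['time'],s['ft_force'])
b=cv2.imread('pics/w13.png'); r=cv2.imread('pics/s13.png')
cv2.imwrite('pics/z13.png',np.hstack([cv2.resize(r[230:320,290:370],(400,450),interpolation=2),cv2.resize(b[110:330,180:380],(400,440),interpolation=2)[:450] if 0 else cv2.resize(b[110:335,180:380],(400,450),interpolation=2)]))
go([566,187,230],75.1)
```

```text
47.525 [ 0.67531489  0.15686834 -0.4596083 ]
tool shift [346.05 -53.59  11.12] yaw now 75.08 tooltilt [-9.e-04  6.e-04 -1.e+00]
turn tool z by -0.020357758188850994
```

View pics/z13.png

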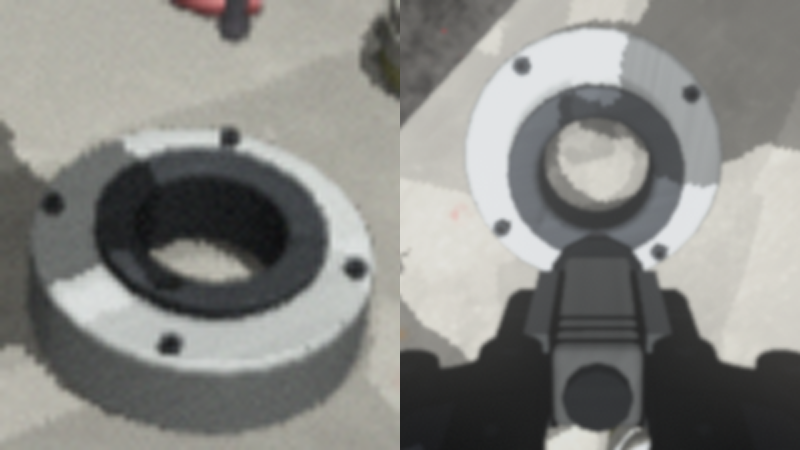

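Emit:
{"op": "jog_arm", "data": {"commands": [[20,-3,0,0,0,0],[45,-7,1,0,0,0],[50,-8,2,0,0,0],[55,-8,2,0,0,0],[55,-8,2,0,0,0],[50,-8,2,0,0,0],[45,-7,1,0,0,0],[20,-4,1,0,0,0],[6,-0.6,0,0,0,0],[0,0,0,0,0,0]]}}

```text
time: 48.92
ee_pos: [566.2, 186.3, 230.3]
orientation: [[0.258, 0.966, -0.001], [0.966, -0.258, -0.0], [-0.001, -0.001, -1.0]]
ft_force: [-0.3, 0.3, -0.6]
grip_width: 0.194
```

Emit:
{"op": "jog_arm", "data": {"commands": [[0,0,0,0,0,0],[0,0,0,0,0,0],[0,0,0,0,0,0]]}}

```text
time: 49.3
ee_pos: [566.5, 186.1, 230.8]
orientation: [[0.258, 0.966, 0.0], [0.966, -0.258, -0.0], [0.0, 0.0, -1.0]]
ft_force: [0.3, -0.1, -0.9]
grip_width: 0.195
```

Run:
```python
from h import *
s=read_state(); snap('wrist','w14'); print(s['time'],s['ee_pos'],s['ft_force'],s['wrist_torque'])
print(proj('wrist',[[567.3,187.05,40]],s))
b=cv2.imread('pics/w14.png'); c=cv2.imread('pics/w5.png')
cv2.imwrite('pics/z14.png',np.hstack([cv2.resize(x[170:330,200:350],(400,427),interpolation=2) for x in (c,b)]))
go([565.7,186.75,127.6],75.1)
```

```text
49.3 [566.4667119  186.09992841 230.7866797 ] [ 0.31900296 -0.14405444 -0.93264293] [ 0.01017987  0.0567556  -0.02708901]
[[277.51746855 205.13372615]]
tool shift [  0.3  -0.9 103.2] yaw now 75.04 tooltilt [ 2.e-04 -0.e+00 -1.e+00]
turn tool z by -0.06421776987809835
```

View pics/z14.png

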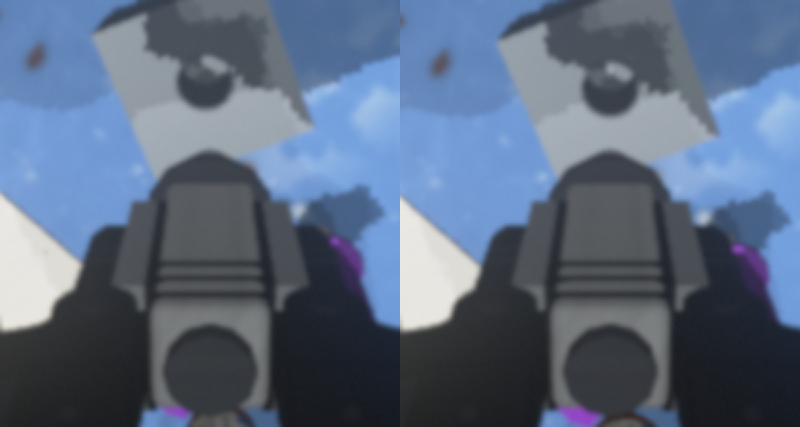

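Run:
```python
from h import *
s=read_state()
p=atz('wrist',(200+209*150/400,170+88*160/427),40,s); print(p, p-1.9*s['orientation'][:,0])
```

```text
[565.53480443 188.48181742  40.        ] [565.04419449 186.64625159  39.99995754]
```

Emit:
{"op": "jog_arm", "data": {"commands": [[0.5,-0.8,15,0,0,0],[0,0,25,0,0,0],[0,0,20,0,0,0],[0,0,6,0,0,0],[0,0,0,0,0,0],[0,0,0,0,0,0]]}}

```text
time: 50.1
ee_pos: [566.4, 187.5, 165.7]
orientation: [[0.258, 0.966, 0.002], [0.966, -0.258, 0.0], [0.001, 0.002, -1.0]]
ft_force: [-0.4, 0.7, -1.4]
grip_width: 0.194
```

Run:
```python
from h import *
s=read_state(); snap('scene','s15'); print(s['time'],s['ee_pos'],s['ft_force'],s['wrist_torque'])
b=cv2.imread('pics/s15.png')
cv2.imwrite('pics/z15.png',cv2.resize(b[150:230,170:260],(720,640),interpolation=2)[:600])
go([565.7,186.75,127.6],75.1)
```

```text
50.1 [566.37064859 187.51331191 165.66507082] [-0.41518455  0.72769589 -1.43141852] [-0.00049593 -0.02820312  0.03500495]
tool shift [-0.94 -0.53 38.18] yaw now 75.08 tooltilt [ 2.e-03  3.e-04 -1.e+00]
turn tool z by -0.020076850051751194
```

View pics/z15.png

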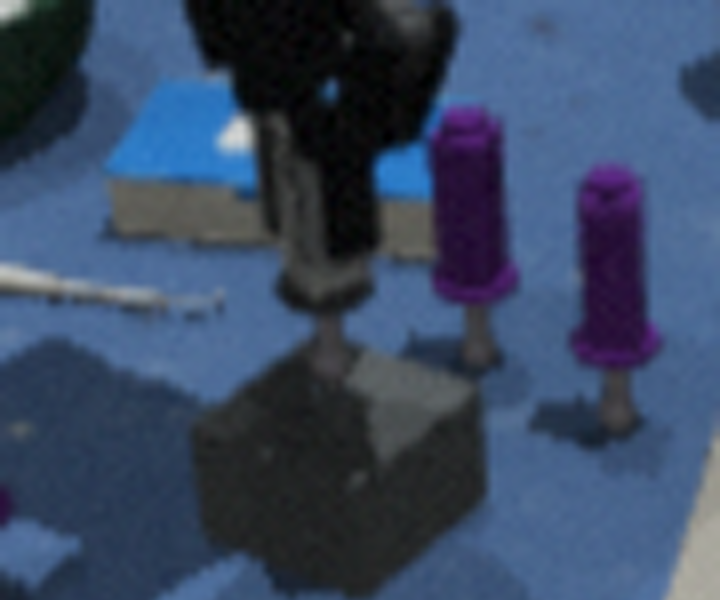

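Aligned over the stand. Lower slowly into the socket.

Emit:
{"op": "jog_arm", "data": {"commands": [[-0.8,-0.5,2,0,0,0],[0,0,5,0,0,0],[0,0,6,0,0,0],[0,0,6,0,0,0],[0,0,0,0,0,0]]}}

```text
time: 50.78
ee_pos: [564.6, 186.7, 144.7]
orientation: [[0.258, 0.966, -0.002], [0.966, -0.258, -0.0], [-0.001, -0.002, -1.0]]
ft_force: [-1.1, -0.3, -0.6]
grip_width: 0.2
```

Emit:
{"op": "jog_arm", "data": {"commands": [[0,0,6,0,0,0],[0,0,6,0,0,0],[0,0,4,0,0,0],[0,0,2,0,0,0],[0,0,0,0,0,0],[0,0,0,0,0,0]]}}

```text
time: 51.52
ee_pos: [565.1, 186.8, 127.8]
orientation: [[0.258, 0.966, 0.0], [0.966, -0.258, 0.0], [0.0, 0.0, -1.0]]
ft_force: [-0.2, -0.1, -0.7]
grip_width: 0.193
```

Emit:
{"op": "jog_arm", "data": {"commands": [[0,0,0,0,0,0],[0,0,0,0,0,0],[0,0,0,0,0,0],[0,0,0,0,0,0],[0,0,0,0,0,0]], "jaw": 48}}

```text
time: 52.15
ee_pos: [565.0, 186.8, 127.7]
orientation: [[0.257, 0.966, -0.0], [0.966, -0.257, -0.0], [-0.0, -0.0, -1.0]]
ft_force: [0.8, -1.4, 0.3]
grip_width: 0.564
```

Run:
```python
from h import *
s=read_state(); snap('wrist','w16'); print(s['time'],s['ee_pos'],s['ft_force'],s['grip_width']*85.4)
b=cv2.imread('pics/w16.png')
cv2.imwrite('pics/z16.png',cv2.resize(b[180:380,180:380],None,fx=3,fy=3))
```

```text
52.15 [565.0086974  186.75338204 127.66824029] [ 0.7899174  -1.39448221  0.26327022] 48.17184542648298
```

View pics/z16.png

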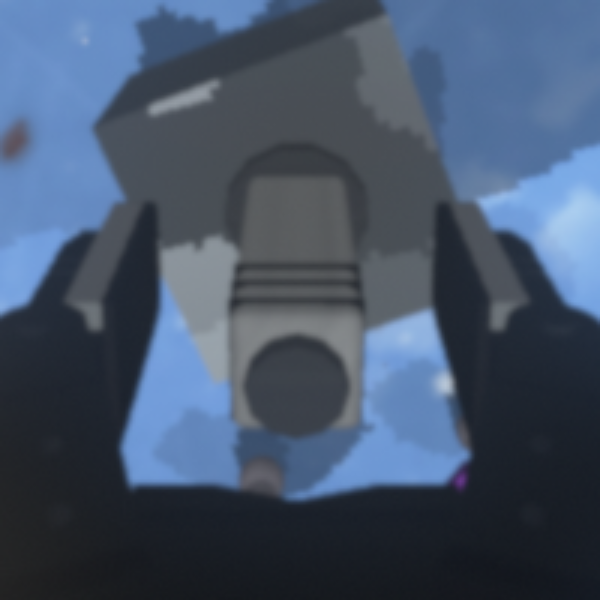

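Emit:
{"op": "jog_arm", "data": {"commands": [[0,0,-10,0,0,0],[0,0,-30,0,0,0],[0,0,-40,0,0,0],[0,0,-40,0,0,0],[0,0,-10,0,0,0],[0,0,0,0,0,0],[0,0,0,0,0,0]]}}

```text
time: 53.08
ee_pos: [564.1, 186.6, 255.6]
orientation: [[0.258, 0.966, -0.003], [0.966, -0.258, -0.0], [-0.001, -0.003, -1.0]]
ft_force: [1.3, -0.8, -0.4]
grip_width: 0.558
```

Run:
```python
from h import *
s=read_state(); snap('wrist','w17'); snap('scene','s17'); print(s['time'],s['ee_pos'],s['ft_force'])
print([(np.round(d['point'],1).tolist(),round(float(d['p']),2)) for d in tip_of('wrist','edge_tool')])
b=cv2.imread('pics/w17.png');c=cv2.imread('pics/s17.png')
cv2.imwrite('pics/z17.png',np.hstack([cv2.resize(b[150:280,215:345],(400,400)),cv2.resize(c[150:240,165:255],(400,400))]))
```

```text
53.075 [564.12814411 186.59956743 255.64420232] [ 1.31087367 -0.78997892 -0.44700105]
[([566.7, 187.3, 4.2], 0.81), ([647.6, 154.1, -2.1], 0.8), ([470.7, 240.2, 0.9], 0.7), ([651.8, 209.4, -0.6], 0.6)]
```

View pics/z17.png

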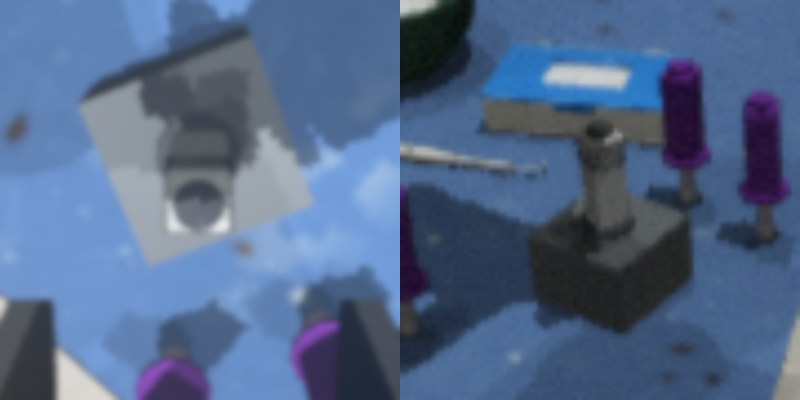

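The tool hangs upright in its stand with the gripper clear, so I'm handing the job in.

```bash
python3 -c "
from rig import *
print(finish_job())"
```

```text
the job is handed in; nothing more can be done
None
```

I ran the nose once round the bore in a single pass, put the tool back in its stand and handed the job in at about 53 s of the 72 s. No verdict came back, so this rests on my own checks.

- **Bore and pass:** The bush's offset was seen in the wrist picture, about 6 mm towards +x, and confirmed by touching the wall. The pass ran counter-clockwise from about 22°, past a full circle to about 49°. The steady force was about 5–6 N, with the highest reading at 7.6 N. I only read the force between moves, so short peaks could have been missed.
- **Keys checked by eye:** The scene and wrist pictures after the pass show no proud keys on the parts of the wall they cover. Going over the 45° key again, I felt no bump.
- **Keys not seen:** The keys at about 135°, 180° and 225° face away from the cameras. I judge them flush because the nose stayed within about 0.1 mm of the wall's radius there, pressing with 4–5 N.
- **Weakest spot:** At the 225° key the arm stuck and then slipped forward by about 4 mm. The nose was already at the wall's radius just before the slip, so I expect that key is in. I did not go back over it.
- **Tool and stand:** The last pictures show the tool upright with its flange on the stand, fingers open and clear. The network put the tool's origin at (566.7, 187.3) mm, within about 2 mm of my socket estimate of (565.0, 186.6). It read the tool's height as 4 mm, below the 7–14 mm asked. It read 7 mm before I touched the tool, and its readings are only good to about 4 mm.
- **Other things:** I did not touch the purple look-alikes, and did not go near the denture, cast or dropper bottle.

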